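# Load a casting into the drill jig against its three datum stops

### The job

Load the drill jig with the long casting from the rack, the one with a square and a round boss. First slide the jig's stiff chip guard open to the pointer on its track and let go of it; then draw the casting out by its square boss, lay it machined face down on the open part of the bed, square boss towards the bridge, and let go. Take it again by the round boss, press it down firmly on the bed before sliding it in, slide it home under the bridge flush against both the side rail and the end stop, and let go, leaving the guard at the pointer, the other casting and everything else where it is.

Things in the scene. Friction and masses are not known exactly. Their poses are not given: they have to be found in the camera images.
- casting: The casting to load: grey iron, 0.65 kg, flange 160 x 64 x 12 mm with a square and a round boss on top. Origin: centre of the machined underside; x along the 160 mm, y across, z up. Starts flat on the table in one bay of the rack, round boss under the roof, square boss out of the open front; it can be lifted only after being drawn straight out (its own -x) about 95 mm.
- square_boss_top (a point): centre of the top of the casting's square boss: 40 x 40 mm, at casting x = -55 mm, top 50 mm above the underside
- round_boss_top (a point): centre of the top of the casting's round boss: 40 mm in diameter, at casting x = +45 mm, top 65 mm above the underside. A low rib, 14 mm above the flange, joins the bosses
- casting_nose (a point): middle of the lower edge of the casting's end face on the square-boss end (casting x = -80 mm)
- casting_side_a (a point): point on the lower edge of the casting's +y long side, near the square-boss end (x = -70 mm, y = +32 mm)
- casting_side_b (a point): point on the lower edge of the casting's +y long side, near the round-boss end (x = +70 mm, y = +32 mm)
- other_casting: A different casting to be left in the rack's other bay: flange 130 x 64 x 12 mm with two round bosses, 46 and 37 mm high overall; origin at the centre of its underside, x along its length.
- rack: Low green sheet-steel rack, fixed, 250 mm wide (x) x 170 mm deep (y), with back, side and middle walls making two bays about 116 mm wide, no floor. Roof underside 75 mm, top 83 mm above the table. Origin: centre at table level; the open front faces +y (roof edge at y = +85 mm); bays at x = -61 and +61 mm.
- jig: Drill jig fixed to the table: bed, bridge, side rail, end stop, chip guard. Origin: centre of the bed at table level; +x is the direction in which work is slid in under the bridge from the open -x part of the bed, y to the left seen so, z up.
- bed: The jig's flat steel bed (primary face), 250 x 130 x 20 mm, top 20 mm above the table, origin and axes as the jig's.
- bridge_top (a point): Centre of the top of the bridge with two brass drill bushings that crosses the bed: deck at jig x = 52 to 100 mm, y = -64 to 64 mm, underside 80 mm and top 92 mm above the table; posts 13 mm thick at both ends, 102 mm apart inside. The casting's square boss passes under it, the round one does not.
- rail_mid (a point): Middle of the upper edge of the side rail's face (second stop): rail along jig x = -88 to 112 mm, face at y = -32 mm, 14 mm thick, 10 mm higher than the bed.
- end_stop_top (a point): Middle of the upper edge of the end stop's face (third stop): face at jig x = 100 mm, 60 mm wide, 18 mm higher than the bed.
- datum_corner (a point): Corner where the jig's three datum faces meet: bed top, rail face and end stop face; jig x = 100, y = -32, z = 20 mm, axes as the jig's. The seated casting has its square-boss end against the end stop (casting x axis opposite to jig x) and its +y long side along the rail.
- guard (a joint): Chip guard: aluminium plate 90 wide x 60 mm high hung across the mouth of the bridge at jig x = 45 mm. Value in m: 0 shut, grows as it slides along jig +y; travel ends at 0.13. Stiff: about 9 N of sliding friction; it stays where it is left. At 0.090 its handle is level with the pointer.
- guard_handle (a point): Centre of the top of the guard's handle, an upright post 14 x 14 mm, top 95 mm and foot 45 mm above the table, at jig x = 10 mm, 35 mm in front of the guard plate, joined to it by a bar whose top is at 53 mm. Moves with the guard; at jig y = 0 when shut.
- guard_pointer (a point): Tip of the small upright pointer on top of the guard's track at jig x = 45, y = 90 mm, 104 mm above the table. The track (top 92 mm) runs on along y to a leg at jig y = 161 mm.
- tin: Bystander: white plastic tin, 90 mm in diameter, 80 mm high, lying or standing on the table; origin on its underside or axis.
- bolt_tray: Bystander: steel tray of bolts, 100 x 140 x 35 mm, lying or standing on the table; origin on its underside or axis.
- screwdriver: Bystander: screwdriver, 210 mm long, lying or standing on the table; origin on its underside or axis.
- wrench: Bystander: wrench, 200 mm long, lying or standing on the table; origin on its underside or axis.
- gear: Bystander: gear, 100 mm in diameter, 34 mm high with its hub, lying or standing on the table; origin on its underside or axis.
- bearing: Bystander: bearing ring, 72 mm in diameter, 20 mm high, lying or standing on the table; origin on its underside or axis.
- hammer: Bystander: hammer, 280 mm long, lying or standing on the table; origin on its underside or axis.
Not all that is in view belongs to the job. What is shaped like the casting but black or blue is not meant.

How it is judged (in metres and radians):
On the way, in this order (a step that is already met when the one before it is completed fails the run):
1. chip guard open to the pointer and let go (value of joint guard between 0.082 and 0.098 m and contact force between the fingers and guard below 0.3 N), for 0.1 s.
2. casting laid flat on the open part of the bed, square boss towards the bridge and not yet under it, and let go (angle between casting's own z axis and vertical below 0.03 rad and z of casting in the frame of datum_corner between -0.002 and 0.002 m and contact force between the fingers and casting below 0.3 N and linear speed of casting below 0.01 m/s and angular speed of casting below 0.05 rad/s and x of casting_nose in the frame of datum_corner between -0.13 and -0.03 m and y of casting in the frame of datum_corner between 0.025 and 0.075 m and contact force between casting and bed above 2 N), for 0.1 s.
3. casting pressed down on the bed with at least about 5 N beyond its weight, before it is home (angle between casting's own z axis and vertical below 0.03 rad and z of casting in the frame of datum_corner between -0.002 and 0.002 m and contact force between casting and bed above 11.5 N and x of casting_nose in the frame of datum_corner below -0.005 m), for 0.1 s.
4. casting home against rail and end stop (angle between casting's own z axis and vertical below 0.03 rad and z of casting in the frame of datum_corner between -0.002 and 0.002 m and x of casting_nose in the frame of datum_corner between -0.0025 and 0.0025 m and y of casting_side_a in the frame of datum_corner between -0.0025 and 0.0025 m and y of casting_side_b in the frame of datum_corner between -0.0025 and 0.0025 m), for 0.2 s.
At the end, for the whole second after the job is handed in: The casting lies flat on the bed (within 2 mm, 0.03 rad), its square-boss end within 2.5 mm of the end stop and both ends of its side within 2.5 mm of the rail, released and at rest; the chip guard stands within 8 mm of the pointer (82 to 98 mm open) (all of step 4 and contact force between the fingers and casting below 0.3 N and linear speed of casting below 0.01 m/s and angular speed of casting below 0.05 rad/s and value of joint guard between 0.082 and 0.098 m and velocity of joint guard below 0.005 m/s); the robot touches nothing.
It fails at once if the other casting is moved more than 20 mm (distance of other_casting from where it was at the start of the episode above 0.02 m).
It fails at once if a bystander (tin, bolt tray, screwdriver, wrench, gear, bearing or hammer) is moved more than 25 mm (distance of any of tin, bolt_tray, screwdriver, wrench, gear, bearing, hammer from where it was at the start of the episode above 0.025 m).
It also fails if it takes over 72 s, if anything falls off the work surface, if the arm or the gripper's body presses on something with over 40 N, if the wrist force passes 120 N, or if a joint passes its speed limit or range.

### The arm

A 6-joint arm with a two-finger parallel gripper is mounted at the origin on the work surface. World frame = base frame: x ahead of the robot, y to its left, z up, the work surface at z = 0. Lengths are in mm, angles in rad, forces in N, time in s.
With the tool pointing down it reaches from about 300 to 850 mm from the base axis. Payload 4.2 kg.
Tool frame: the origin (TCP) lies at the centre of the arm's flange, where the gripper is bolted on; the fingertips stand 191 mm ahead of it and the grasp point (between the pads) lies 172 mm ahead of it; z points along the fingers, y is the direction in which the jaws open and shut (so a half turn about z gives the same grasp; the last joint's range is limited). The gripper opens to 91 mm and grips with 3 to 60 N. Pads are 32 mm wide; open, the fingers measure 118 mm over their backs; the gripper's body (76 mm by 178 mm) begins 60 mm behind the grasp point.
Start: joints at [-1.288, 0.32, 1.565, -0, 1.257, -0.02], TCP at [171.46, -548.839, 404.776] pointing down, gripper open.
Joint ranges: [-3.11, 3.11], [-0.84, 2.01], [0.21, 2.61], [-1.34, 4.49], [0.05, 2.63], [-2.56, 2.56]. Speed limits (rad/s): [2.57, 2.57, 3.14, 3.14, 3.14, 3.14].

### API

Orientations are given as a unit quaternion [x, y, z, w].
In Python, from bench import state, capture, camera_model, r, look_for, mark_of gives the robot as it stands.
- The arm moves only by the tool jog_arm, never from a script. Its arguments are lists of equal length, an entry for each row: "jaw": the finger opening in mm, from 0 to 91.2; "xyz": the shift along the tool's x, y, z in mm, a list of three; "dr": the turn, a rotation vector about the tool's x, y, z in rad, a list of three. A call has 1 to 12 rows; each row is the pose to reach, as a shift and turn from the pose commanded when the call began, along the tool's axes at that moment; what a row does not reach only later rows make up. A row lasts 1/10 s, in which the tool goes at most 50 mm and 8.59 degrees, less where a joint would pass 70% of its speed; a pose out of reach is approached as far as the arm can. A call with a gripper value outside its range is refused whole. The fingers move at their own pace and stop on an object; "newtons" is the grip in N (left out, the last holds). Time passes only in rows, so rows that repeat a pose let the fingers close. It gives the time, the measured TCP pose, the force and the opening at its end, in the units of the state.
- state(): the state, without advancing time (a new reading comes with each control period).
- capture(name): name is "scene" or "side" or "wrist"; returns (picture, depth): 480x640x3 uint8, red, green, blue; 480x640 float32, mm along the optical axis (not along the pixel's ray), 0 where there is no reading.
- camera_model(name): a dict with "fx", "fy", "cx", "cy" (pixels), "dist" ([k1, k2, p1, p2, k3] as OpenCV has them; the pictures are not rectified), "R" (3x3) and "t" (3): a world point X has camera coordinates R X + t; the wrist camera has in their place "hand_eye" (4x4, takes a point from camera to tool coordinates, whose origin is the TCP and whose axes are the flange's). Camera axes: x right, y down, z forward; pixel columns grow to the right and rows downward; lengths in mm; the calibration is good to about 2 mm. A picture is of the moment at which its call begins: read the wrist's pose just before it. camera_model takes no time and is no camera call.
- r.job_done(): hands the job in, once; it reports no verdict.
Trained networks look in the newest picture that a camera, given by its name, has taken for a name from the list of things; names that differ only in an ending like _2 or _b are one class to them, and where a whole thing is asked for, a point or a joint stands for the part that bears it (a point fixed in the world has none). Each returns a list of dicts, best first, with "conf" (0 to 1); they miss things now and then, are a little off and sometimes report something else, mostly with a low value. They report only what shows in the picture. A call takes as long as a camera call. They do not tell look-alikes from the thing itself.
- look_for(camera, name): "xy" ([column, row] in pixels, amid what is visible of it).
- mark_of(camera, name): "xy" ([column, row] in pixels: a listed point, or the origin of a listed thing).
The state is a dict: "time": time; "joints": joint angles; "dq": joint speeds; "joint_torque": joint torques, N m; "eef_pos": TCP position; "orientation": TCP orientation; "force": force on the tool from outside, world axes, zero at the start; "moment": the same for the moment, N m; "width": finger opening in mm.
Only numpy, scipy, OpenCV 4.12 (cv2) and the standard library are available. Lean on these libraries where they do the work, as an engineer would, in place of code of your own. Each camera call takes 0.05 s, during which the arm holds its last target.

## Working session

There is one attempt and no reset: what is moved stays moved. The work goes in short steps, Python scripts to look and compute and a tool call to move; the robot and the scene stay as the last step left them, time stands still between calls to the robot, and variables do not carry over. Pictures are saved under pics/ and viewed, and the job is handed in when it is done.

Besides the shell and the picture viewer there is one more tool, called by a JSON object that holds its "method" and its "body", one argument or row to a line. jog_arm: Moves the arm, as the interface text tells. Its arguments: {"type":"object","properties":{"jaw":{"type":"array"},"xyz":{"type":"array"},"dr":{"type":"array"},"newtons":{"type":"number"}},"required":["jaw","xyz","dr"]}

```bash
ls; mkdir -p pics; python3 - <<'E'
from bench import state,capture,camera_model
import cv2
s=state();print(s)
for n in("scene","side","wrist"):
    p,d=capture(n);cv2.imwrite(f"pics/{n}0.png",p[...,::-1]);m=camera_model(n);print(n,m)
E
```

```text
pics
{'time': 0.0, 'joints': array([-1.28799178e+00,  3.20255527e-01,  1.56568593e+00,  3.28389738e-06,
        1.25736773e+00, -2.00330875e-02]), 'dq': array([ 2.13792545e-04, -1.20715521e-03, -1.40185591e-03,  5.83467055e-05,
        9.98193279e-04,  1.51379278e-03]), 'joint_torque': array([ 1.29914042e-03, -4.12458837e+01, -2.31972009e+01,  7.28233578e-02,
        4.57490806e-02, -1.36826002e-04]), 'eef_pos': array([ 171.41577715, -548.66930761,  403.93820399]), 'orientation': array([ 9.88557770e-01,  1.50840312e-01, -1.10891316e-04, -8.51070554e-04]), 'force': array([-0.81120115,  0.86241742,  0.10118714]), 'moment': array([-0.03590528, -0.00412916, -0.04807984]), 'width': 91.16211333373172}
scene {'fx': 593.2958220572727, 'fy': 593.2958220572727, 'cx': 310.17541280055593, 'cy': 243.59844286801422, 'dist': array([-0.05532666,  0.        ,  0.        ,  0.        ,  0.        ]), 'R': array([[-0.70844089,  0.70574165,  0.00634268],
       [ 0.53084344,  0.53875302, -0.6541792 ],
       [-0.46509864, -0.46008033, -0.75631299]]), 't': array([ 323.42085888, -251.17114692, 1810.108897
[... 251 characters left out ...]
     [-0.44619449,  0.63574571, -0.62987131],
       [ 0.34757967, -0.52545988, -0.77658244]]), 't': array([ 459.33803282,  252.98828266, 1246.77151791])}
wrist {'fx': 385.85921595111256, 'fy': 385.85921595111256, 'cx': 316.1799602978506, 'cy': 235.30958725235132, 'dist': array([-0.04843649,  0.        ,  0.        ,  0.        ,  0.        ]), 'hand_eye': array([[-9.08219992e-04, -9.64877120e-01, -2.62700056e-01,
         7.48684497e+01],
       [ 9.99999505e-01, -7.69378602e-04, -6.31380654e-04,
         6.77274853e-01],
       [ 4.07088945e-04, -2.62700499e-01,  9.64877340e-01,
         2.03524011e+01],
       [ 0.00000000e+00,  0.00000000e+00,  0.00000000e+00,
         1.00000000e+00]])}
```

View pics/scene0.png

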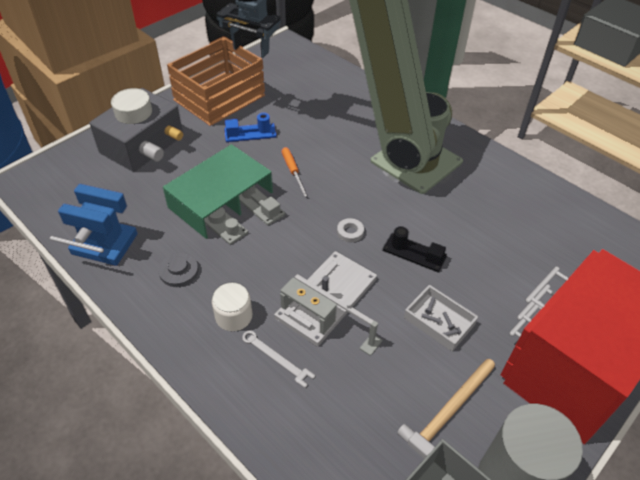

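View pics/side0.png

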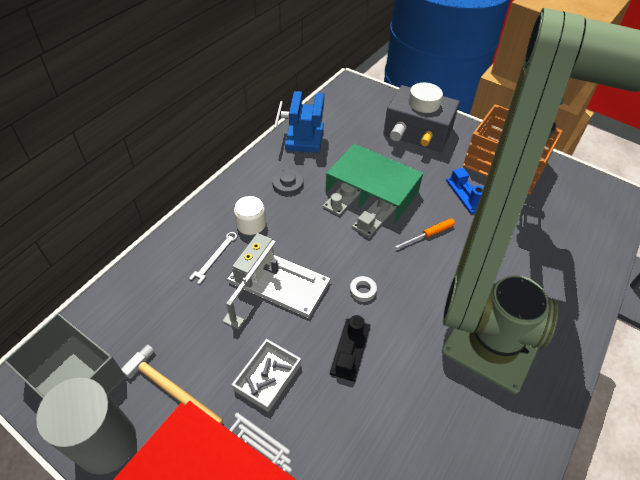

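View pics/wrist0.png

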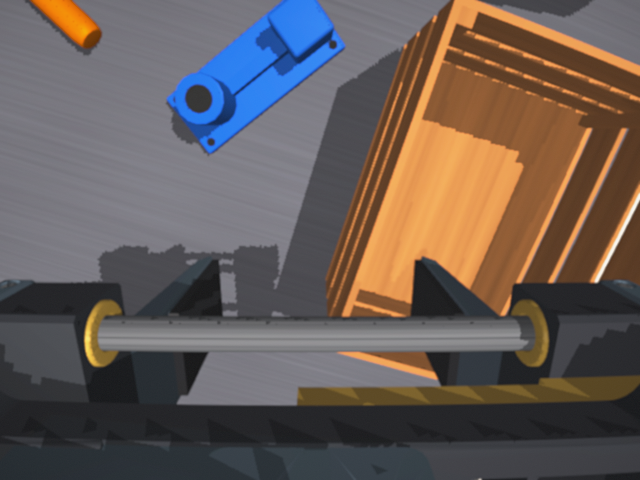

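```bash
cat > h.py <<'E'
import numpy as np, cv2
from scipy.spatial.transform import Rotation as Ro
from bench import state,capture,camera_model,r,look_for,mark_of
def T_wrist(s=None):
    s=s or state(); T=np.eye(4);T[:3,:3]=Ro.from_quat(s['orientation']).as_matrix();T[:3,3]=s['eef_pos'];return T
def pose(name,s=None):  # cam->world
    m=camera_model(name)
    if name=='wrist':
        return T_wrist(s)@m['hand_eye'],m
    T=np.eye(4);T[:3,:3]=m['R'].T;T[:3,3]=-m['R'].T@m['t'];return T,m
def K(m): return np.array([[m['fx'],0,m['cx']],[0,m['fy'],m['cy']],[0,0,1]])
def rays(name,uv,s=None):
    T,m=pose(name,s); n=cv2.undistortPoints(np.float64(uv).reshape(-1,1,2),K(m),m['dist']).reshape(-1,2)
    d=np.c_[n,np.ones(len(n))]@T[:3,:3].T
    return T[:3,3],d
def at_z(name,uv,z,s=None):
    o,d=rays(name,uv,s); return o+d*((z-o[2])/d[:,2])[:,None]
def proj(name,X,s=None):
    T,m=pose(name,s);Ti=np.linalg.inv(T)
    X=np.float64(X).reshape(-1,3)
    return cv2.projectPoints(X,cv2.Rodrigues(Ti[:3,:3])[0],Ti[:3,3],K(m),m['dist'])[0].reshape(-1,2)
def cloud(name,depth,s=None):
    v,u=np.mgrid[:480,:640]; uv=np.c_[u.ravel(),v.ravel()]
    o,d=rays(name,uv,s); P=o+d*depth.reshape(-1,1); P[depth.ravel()<=0]=np.nan
    return P.reshape(480,640,3)
def tri(obs):
    A=np.zeros((3,3));b=np.zeros(3)
    for o,d in obs:
        d=d/np.linalg.norm(d);M=np.eye(3)-np.outer(d,d);A+=M;b+=M@o
    return np.linalg.solve(A,b)
E
python3 - <<'E'
from h import *
heights=dict(square_boss_top=50,round_boss_top=65,casting_nose=0,casting=0,other_casting=0,rack=0,jig=0,bed=0,bridge_top=92,rail_mid=30,end_stop_top=38,datum_corner=20,guard_handle=95,guard_pointer=104,tin=0,bolt_tray=0)
pics={}
for n in('scene','side'):
    p,d=capture(n);np.save(f'{n}.npy',d)
    pics[n]=cloud(n,d)
for k,z in heights.items():
    out=[]
    for n in('scene','side'):
        try:
            q=mark_of(n,k)
        except Exception as e: print(k,e);continue
        for c in q[:2]:
            X=at_z(n,[c['xy']],z)[0]; out.append(f"{n} {np.round(c['xy'])} c{c['conf']:.2f} {X.round(1)}")
    print(k,*out,sep='\n   ')
print(state()['time'])
E
```

```text
square_boss_top
   scene [232. 122.] c0.97 [ 313.7 -490.2   50. ]
   scene [330. 275.] c0.66 [532.2 144.9  50. ]
   side [460. 170.] c0.93 [ 325.8 -492.    50. ]
   side [366. 215.] c0.66 [ 474.7 -148.1   50. ]
round_boss_top
   scene [399. 230.] c0.77 [307.2 175.   65. ]
   scene [250. 180.] c0.76 [ 460.7 -236.5   65. ]
   side [387. 193.] c0.93 [ 461.8 -249.5   65. ]
   side [478. 188.] c0.77 [ 241.5 -432.2   65. ]
casting_nose
   scene [275. 220.] c0.97 [ 471.5 -122.6    0. ]
   scene [226. 134.] c0.94 [ 330.3 -506.8    0. ]
   side [454. 175.] c0.89 [ 345.  -516.1    0. ]
   side [359. 231.] c0.84 [ 478.1 -123.6    0. ]
casting
   scene [257. 203.] c0.95 [ 464.5 -206.7    0. ]
   scene [414. 250.] c0.65 [284.3 219.2   0. ]
   side [469. 196.] c0.95 [ 263.1 -452.1    0. ]
   side [350. 350.] c0.81 [292.  226.1   0. ]
other_casting
   scene [224. 225.] c0.55 [ 587.2 -205.9    0. ]
   side [342. 199.] c0.74 [ 590.3 -205.5    0. ]
   side [282. 283.] c0.66 [554.3 162.9   0. ]
rack
   scene [221. 200.] c0.75 [ 528.5 -288.5    0. ]
   scene [330. 275.] c0.42 [504.5 119.5   0. ]
   side
[... 987 characters left out ...]
 side [276. 258.] c0.18 [610.1 111.9  20. ]
guard_handle
   scene [330. 275.] c0.44 [559.4 167.1  95. ]
   side [273. 259.] c0.86 [576.2 165.4  95. ]
   side [361. 232.] c0.61 [436.8 -47.6  95. ]
guard_pointer
   scene [352. 302.] c0.58 [585.3 260.7 104. ]
   scene [274. 219.] c0.51 [536.3 -49.9 104. ]
   side [245. 278.] c0.59 [593.8 257.3 104. ]
tin
   scene [234. 319.] c0.61 [766.4  48.8   0. ]
   scene [311. 294.] c0.56 [579.8 127.3   0. ]
   side [251. 223.] c0.68 [763.   39.6   0. ]
bolt_tray
   scene [442. 322.] c0.66 [416.1 410.    0. ]
   scene [267. 226.] c0.27 [ 502.7 -121.6    0. ]
   side [268. 375.] c0.71 [421.  398.1   0. ]
   side [377. 199.] c0.67 [ 500.8 -269.5    0. ]
1.85
```

```bash
cat > plan.py <<'E'
import json,sys,numpy as np
from scipy.spatial.transform import Rotation as Ro
# commanded pose: tool down, pos + yaw (tilt tracked as ideal)
def load(): return json.load(open('cmd.json'))
def axes(yaw):
    c,s=np.cos(yaw),np.sin(yaw); return np.array([[c,s,0],[s,-c,0],[0,0,-1]])  # columns tool x,y,z
def to(pos,yaw=None,c=None):
    c=c or load(); yaw=c['yaw'] if yaw is None else yaw
    sh=axes(c['yaw']).T@(np.array(pos)-c['pos']); dr=-(yaw-c['yaw'])
    print('shift',sh.round(1),'drz',round(dr,4),'rows',max(np.linalg.norm(sh)/50,abs(dr)/.15).round(1))
def did(sh,drz=0):
    c=load(); A=axes(c['yaw']); c['pos']=list(np.array(c['pos'])+A@np.array(sh,float)); c['yaw']-=drz
    json.dump(c,open('cmd.json','w')); print('cmd',np.round(c['pos'],1),round(c['yaw'],4))
E
python3 - <<'E'
import json
json.dump(dict(pos=[171.46,-548.839,404.776],yaw=-1.288+3.14159265/2+0.02),open('cmd.json','w'))
from plan import *
to([380,-200,400],0.14)
E
```

```text
shift [ 303.1 -270.8    4.8] drz 0.1628 rows 8.1
```

{"method": "jog_arm", "body": {
  "jaw": [60,60,60,60,60,60,60,60,60,60,60],
  "xyz": [
    [303,-271,5],
    [303,-271,5],
    [303,-271,5],
    [303,-271,5],
    [303,-271,5],
    [303,-271,5],
    [303,-271,5],
    [303,-271,5],
    [303,-271,5],
    [303,-271,5],
    [303,-271,5]
  ],
  "dr": [
    [0,0,0.163],
    [0,0,0.163],
    [0,0,0.163],
    [0,0,0.163],
    [0,0,0.163],
    [0,0,0.163],
    [0,0,0.163],
    [0,0,0.163],
    [0,0,0.163],
    [0,0,0.163],
    [0,0,0.163]
  ],
  "newtons": 30
}}

```text
time: 2.95
eef_pos: [379.6, -200.5, 399.8]
orientation: [0.998, 0.07, -0.0, 0.0]
force: [-0.7, -0.7, 0.0]
width: 60.6
```

```bash
python3 - <<'E'
from h import *; from plan import did,to
did([303,-271,5],.163)
s=state();print(s['eef_pos'],Ro.from_quat(s['orientation']).as_matrix().round(4),s['time'])
p,d=capture('wrist');cv2.imwrite('pics/w1.png',p[...,::-1]);np.savez('w1.npz',p=p,d=d,pos=s['eef_pos'],q=s['orientation'])
for k,z in dict(square_boss_top=50,round_boss_top=65,casting=0,casting_nose=0,other_casting=0,rack=0).items():
    for c in mark_of('wrist',k)[:2]: print(k,np.round(c['xy']),round(c['conf'],2),at_z('wrist',[c['xy']],z,s)[0].round(1))
to([470,148,400],0.14)
E
```

```text
cmd [ 379.9 -199.8  399.8] 0.1398
[ 379.57873073 -200.48138173  399.77862323] [[ 9.903e-01  1.391e-01 -3.000e-04]
 [ 1.391e-01 -9.903e-01 -8.000e-04]
 [-4.000e-04  7.000e-04 -1.000e+00]] 2.95
square_boss_top [599. 320.] 0.9 [ 318.4 -486.9   50. ]
square_boss_top [ 63. 192.] 0.7 [372.9  22.4  50. ]
round_boss_top [320. 279.] 0.44 [ 330.6 -211.6   65. ]
round_boss_top [436.  62.] 0.39 [ 517.5 -273.9   65. ]
casting [324. 114.] 0.61 [ 469.4 -196.1    0. ]
casting_nose [587. 282.] 0.97 [ 340.1 -503.1    0. ]
casting_nose [324. 116.] 0.52 [ 468.4 -196.5    0. ]
rack [433.  59.] 0.79 [ 532.5 -288.5    0. ]
shift [ 1.377e+02 -3.319e+02 -2.000e-01] drz -0.0002 rows 7.2
```

View pics/w1.png

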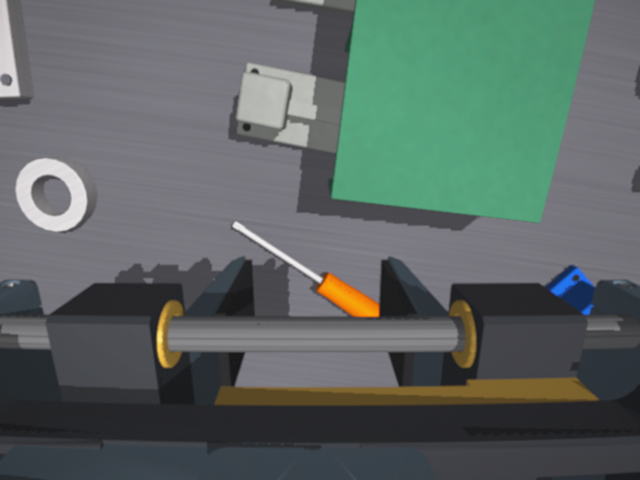

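```bash
python3 - <<'E'
from h import *
z=np.load('w1.npz');s=dict(eef_pos=z['pos'],orientation=z['q'])
C=cloud('wrist',z['d'],s)
sub=C[50:160,225:350]
Z=sub[...,2]; print('hist',np.histogram(Z[np.isfinite(Z)],bins=np.arange(-10,90,5)))
def rect(mask,name,zz):
    P=np.argwhere(mask)[:,::-1].astype(np.float32); 
    X=C[mask]; print(name,len(X),X.mean(0).round(1),X[:,2].std().round(2))
    W=at_z('wrist',P,zz,s)[:,:2].astype(np.float32)
    rr=cv2.minAreaRect(W);print('   rect',np.round(rr[0],1),np.round(rr[1],1),round(rr[2],2))
M=np.zeros((480,640),bool);M[50:160,225:310]=True
b=M&(abs(C[...,2]-50)<3); rect(b,'boss',50)
M2=np.zeros((480,640),bool);M2[50:165,225:345]=True
f=M2&(abs(C[...,2]-12)<3); rect(f,'flange',12)
roof=abs(C[...,2]-83)<4; rect(roof,'roof',83)
M3=np.zeros((480,640),bool);M3[140:250,0:110]=True
rect(M3&(abs(C[...,2]-20)<3),'bearing',20)
M4=np.zeros((480,640),bool);M4[215:320,225:380]=True
rect(M4&(C[...,2]>4)&(C[...,2]<40),'screwdr',8)
print(C[300,40:60:5],C[240,150])
E
```

```text
hist (array([   0, 3610, 1796,  128, 4006,   21,  178,  582,   20,   21,   23,
       1791,  681,    0,    0,    0,    0,   37,  796]), array([-10,  -5,   0,   5,  10,  15,  20,  25,  30,  35,  40,  45,  50,
        55,  60,  65,  70,  75,  80,  85]))
boss 2425 [ 471.8 -144.    49.5] 0.87
   rect [ 471.3 -144.2] [40.1 40. ] 87.36
flange 4117 [ 469.1 -175.1   11.6] 0.82
   rect [ 470.5 -166.2] [95.  63.8] 86.8
roof 47771 [ 487.2 -292.3   82.6] 0.75
   rect [ 489.  -291.4] [164.4 170.2] 1.37
bearing 2868 [362.   53.5  19.6] 0.86
   rect [361.3  53.1] [71.5 71. ] 73.88
screwdr 2081 [ 308.8 -220.9   19.5] 4.44
   rect [ 314.3 -201.3] [178.1  27.4] 62.72
[[ 4.01754525e+02 -1.24381644e+02  2.88430919e+02]
 [ 2.37605276e+02  7.94791507e+01  4.64784745e-01]
 [ 2.38089499e+02  7.42352153e+01 -2.23413267e-01]
 [ 2.39025198e+02  6.84430702e+01 -1.11830515e-01]] [322.50842538 -35.5824818   -0.75313154]
```

{"method": "jog_arm", "body": {
  "jaw": [60,60,60,60,60,60,60,60,60],
  "xyz": [
    [138,-332,0],
    [138,-332,0],
    [138,-332,0],
    [138,-332,0],
    [138,-332,0],
    [138,-332,0],
    [138,-332,0],
    [138,-332,0],
    [138,-332,0]
  ],
  "dr": [
    [0,0,0],
    [0,0,0],
    [0,0,0],
    [0,0,0],
    [0,0,0],
    [0,0,0],
    [0,0,0],
    [0,0,0],
    [0,0,0]
  ]
}}

```text
time: 4.2
eef_pos: [470.5, 149.2, 399.3]
orientation: [0.997, 0.071, -0.0, 0.0]
force: [0.7, -0.1, 0.1]
width: 60.4
```

```bash
python3 - <<'E'
from h import *; from plan import did,to
did([138,-332,0],0)
s=state();print(s['eef_pos'],s['time'])
p,d=capture('wrist');cv2.imwrite('pics/w2.png',p[...,::-1]);np.savez('w2.npz',p=p,d=d,pos=s['eef_pos'],q=s['orientation'])
for k,z in dict(guard_handle=95,guard_pointer=104,bridge_top=92,rail_mid=30,end_stop_top=38,datum_corner=20,jig=0).items():
    for c in mark_of('wrist',k)[:2]: print(k,np.round(c['xy']),round(c['conf'],2),at_z('wrist',[c['xy']],z,s)[0].round(1))
C=cloud('wrist',d,s); np.save('C2.npy',C)
for lo in range(0,110,4):
    print(lo,int(((C[...,2]>=lo)&(C[...,2]<lo+4)).sum()),end='; ')
E
```

```text
cmd [470.3 148.2 399.8] 0.1398
[470.54657152 149.18079458 399.33530815] 4.2
guard_handle [316.  89.] 0.89 [572.5 163.4  95. ]
guard_pointer [177.  26.] 0.73 [598.6 259.1 104. ]
rail_mid [354.  91.] 0.73 [581.8 131.8  30. ]
jig [314. 110.] 0.8 [563.1 164.4   0. ]
0 49619; 4 4477; 8 2650; 12 1964; 16 17281; 20 9361; 24 867; 28 3130; 32 1746; 36 401; 40 346; 44 419; 48 1614; 52 645; 56 252; 60 367; 64 839; 68 196; 72 81; 76 35; 80 122; 84 655; 88 6795; 92 3542; 96 38; 100 66; 104 30; 108 0;
```

View pics/w2.png

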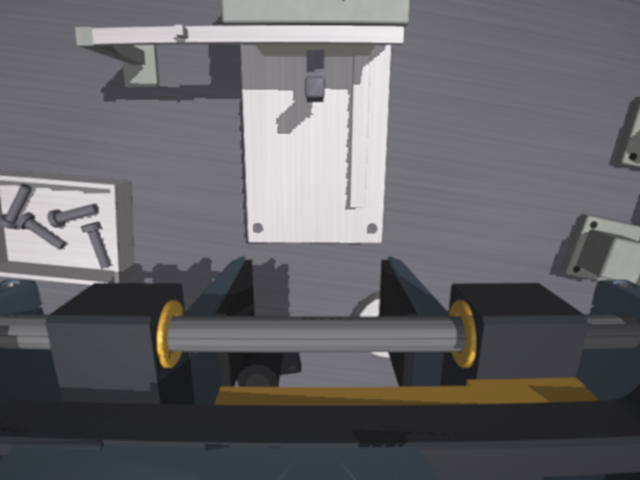

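```bash
python3 - <<'E'
from h import *
z=np.load('w2.npz');s=dict(eef_pos=z['pos'],orientation=z['q']);C=np.load('C2.npy');p=z['p']
Z=C[...,2]
# bed edges rows 110..225 via depth mask of z 16..34 
L=[];R=[];RI=[];
for v in range(110,230,2):
    m=np.where((abs(Z[v]-20)<4))[0]; m=m[(m>200)&(m<420)]
    L.append([m.min()-.5,v]);R.append([m.max()+.5,v])
Nr=[]
for u in range(262,368,2):
    m=np.where(abs(Z[:,u]-20)<4)[0]; m=m[(m>100)&(m<280)]; Nr.append([u,m.max()+.5])
def line(P,zz,n):
    W=at_z('wrist',P,zz,s)[:,:2].astype(np.float32)
    vx,vy,x0,y0=cv2.fitLine(W,cv2.DIST_HUBER,0,.01,.01).ravel()
    a=np.degrees(np.arctan2(vy,vx)); res=np.abs((W-[x0,y0])@[-vy,vx])
    print(n,'angle',a.round(2),'pt',x0.round(1),y0.round(1),'res',np.median(res).round(2),res.max().round(2)); return np.array([x0,y0]),np.array([vx,vy])
l=line(L,20,'left');r_=line(R,20,'right');n=line(Nr,20,'near')
# track near edge top z=92
T=[]
for u in range(195,400,3):
    m=np.where(abs(Z[:,u]-92)<4)[0]; m=m[m<80]
    if len(m): T.append([u,m.max()+.5])
t=line(T,92,'track near')
# rail inner edge (z 30)
RI=[]
for v in range(60,205,3):
    m=np.where(abs(Z[v]-30)<3.5)[0]; m=m[(m>330)&(m<390)]
    if len(m)>3: RI.append([m.min()-.5,v])
ri=line(RI,30,'rail inner')
M=np.zeros_like(Z,bool);M[70:105,300:330]=1
h=M&(abs(Z-95)<5);X=C[h];print('handle',h.sum(),X.mean(0))
W=at_z('wrist',np.argwhere(h)[:,::-1],95,s)[:,:2].astype(np.float32);print(cv2.minAreaRect(W))
M[:]=0;M[15:45,165:200]=1
h=M&(Z>97);X=C[h];print('pointer',h.sum(),X.mean(0),X[:,2].max())
E
```

```text
left angle 8.05 pt 500.7 219.4 res 0.22 0.47
right angle 8.26 pt 521.1 91.7 res 0.26 0.74
near angle -81.89 pt 441.6 137.6 res 0.0 0.01
track near angle -82.16 pt 601.4 179.6 res 0.17 24.27
rail inner angle 8.22 pt 546.9 128.5 res 0.23 0.63
handle 412 [573.71243729 164.50935046  94.41266912]
((573.6268920898438, 164.528076171875), (13.225798606872559, 13.265459060668945), 8.101510047912598)
pointer 115 [596.16347651 257.43840353 102.59776164] 105.51894682576926
```

```bash
python3 - <<'E'
from h import *; from plan import did,to
s=state();print(s['eef_pos'],s['time'])
to([573.7,164.5,300],0.1414)
to([573.7,164.5,252],0.1414)
E
```

```text
[470.135982   147.12718315 399.92369638] 4.6
shift [104.7  -1.8  99.8] drz -0.0016 rows 2.9
shift [104.7  -1.8 147.8] drz -0.0016 rows 3.6
```

{"method": "jog_arm", "body": {
  "jaw": [50,50,50,50,50,50],
  "xyz": [
    [50,0,0],
    [104.3,-0.9,20],
    [104.3,-0.9,70],
    [104.3,-0.9,115],
    [104.3,-0.9,147],
    [104.3,-0.9,147]
  ],
  "dr": [
    [0,0,-0.0016],
    [0,0,-0.0016],
    [0,0,-0.0016],
    [0,0,-0.0016],
    [0,0,-0.0016],
    [0,0,-0.0016]
  ]
}}

```text
time: 5.2
eef_pos: [571.8, 162.6, 248.0]
orientation: [0.998, 0.07, -0.005, 0.001]
force: [-1.5, -0.1, -1.5]
width: 49.9
```

```bash
python3 - <<'E'
from h import *; from plan import did,to
did([104.3,-.9,147],-.0016)
for i in range(3):
    p,d=capture('wrist'); s=state();print(s['eef_pos'],s['time'],s['force'])
cv2.imwrite('pics/w3.png',p[...,::-1])
E
```

```text
cmd [573.4 163.6 252.8] 0.1414
[573.02935053 162.96685475 251.0999908 ] 5.25 [-0.35292115 -0.1849323   0.70255673]
[573.87650543 163.30267096 253.31512967] 5.3 [0.23012715 0.4007825  0.4006838 ]
[574.27216136 163.51002301 254.6645341 ] 5.35 [-0.30659405  0.91003471  0.74886907]
```

View pics/w3.png

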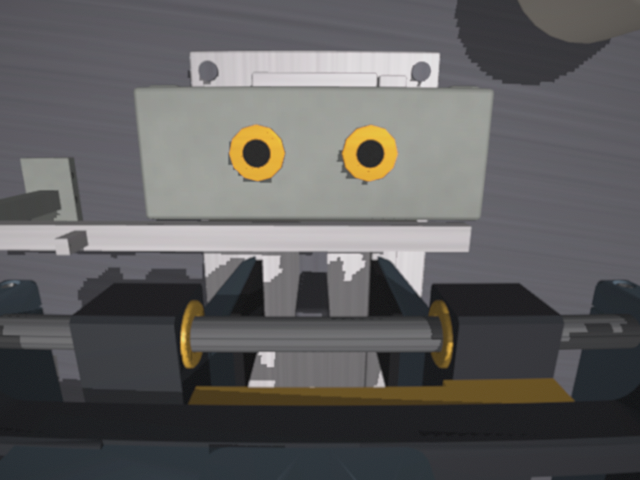

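{"method": "jog_arm", "body": {
  "jaw": [0,0,0,0,0,0],
  "xyz": [
    [0,0,0],
    [0,0,0],
    [0,0,0],
    [0,0,0],
    [0,0,0],
    [0,0,0]
  ],
  "dr": [
    [0,0,0],
    [0,0,0],
    [0,0,0],
    [0,0,0],
    [0,0,0],
    [0,0,0]
  ],
  "newtons": 30
}}

```text
time: 5.95
eef_pos: [573.4, 164.2, 253.2]
orientation: [0.998, 0.07, 0.0, -0.001]
force: [-1.4, 3.7, 2.8]
width: 13.7
```

```bash
python3 - <<'E'
from h import *
A=[]
for i in range(4):
    capture('wrist'); s=state();A.append(np.r_[s['eef_pos'],s['force'],s['width']])
print(np.round(A,2),np.mean(A,0).round(2),s['time'])
E
```

```text
[[573.38 164.24 253.24  -1.52   4.39   3.54  13.8 ]
 [573.37 164.25 253.22  -1.69   5.84   4.26  13.76]
 [573.38 164.24 253.24  -1.84   4.71   3.69  14.04]
 [573.37 164.26 253.2   -2.07   4.8    3.96  13.84]] [573.37 164.25 253.23  -1.78   4.93   3.86  13.86] 6.15
```

{"method": "jog_arm", "body": {
  "jaw": [0,0,0,0,0,0,0,0,0,0,0],
  "xyz": [
    [0,-6,0],
    [0,-18,0],
    [0,-32,0],
    [0,-46,0],
    [0,-60,0],
    [0,-72,0],
    [0,-82,0],
    [0,-88,0],
    [0,-91,0],
    [0,-91.5,0],
    [0,-91.5,0]
  ],
  "dr": [
    [0,0,0],
    [0,0,0],
    [0,0,0],
    [0,0,0],
    [0,0,0],
    [0,0,0],
    [0,0,0],
    [0,0,0],
    [0,0,0],
    [0,0,0],
    [0,0,0]
  ]
}}

```text
time: 7.25
eef_pos: [561.2, 252.3, 253.2]
orientation: [0.997, 0.071, 0.001, 0.002]
force: [0.8, -7.6, 5.7]
width: 13.7
```

```bash
python3 - <<'E'
from h import *; from plan import did
did([0,-91.5,0])
A=[]
for i in range(3):
    p,d=capture('wrist'); s=state();A.append(np.r_[s['eef_pos'],s['force'],s['width']])
print(np.round(A,2),s['time'])
a=np.array(A).mean(0)[:3]-[573.37,164.25,253.23]; y=np.radians(8.1)
print('moved along jig y',-np.sin(y)*a[0]+np.cos(y)*a[1],'x',np.cos(y)*a[0]+np.sin(y)*a[1])
cv2.imwrite('pics/w4.png',p[...,::-1])
E
```

```text
cmd [560.5 254.2 252.8] 0.1414
[[ 5.6114e+02  2.5235e+02  2.5323e+02  7.0000e-01 -7.2400e+00  5.5100e+00
   1.3620e+01]
 [ 5.6114e+02  2.5232e+02  2.5322e+02  5.5000e-01 -6.8500e+00  5.0400e+00
   1.3800e+01]
 [ 5.6114e+02  2.5235e+02  2.5322e+02  1.0300e+00 -8.3200e+00  5.5200e+00
   1.4010e+01]] 7.4
moved along jig y 88.9351320515599 x 0.3050221525568695
```

View pics/w4.png

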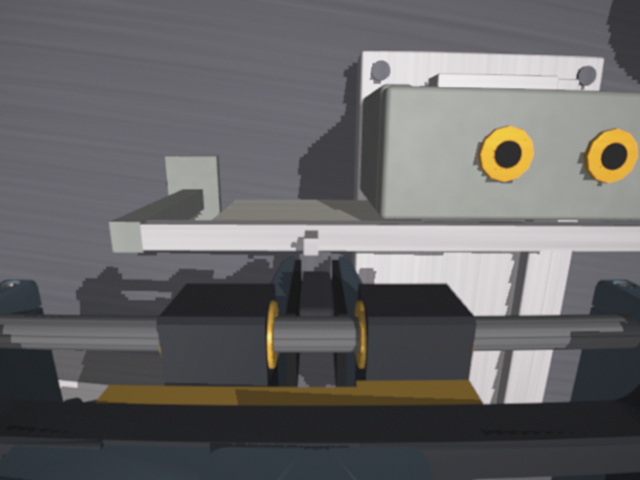

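{"method": "jog_arm", "body": {
  "jaw": [50,50,50,50,50,50,50],
  "xyz": [
    [0,0,0],
    [0,0,0],
    [0,0,0],
    [0,0,-20],
    [0,0,-60],
    [0,0,-100],
    [0,0,-108]
  ],
  "dr": [
    [0,0,0],
    [0,0,0],
    [0,0,0],
    [0,0,0],
    [0,0,0],
    [0,0,0],
    [0,0,0]
  ]
}}

```text
time: 8.1
eef_pos: [561.3, 254.8, 365.7]
orientation: [0.997, 0.071, 0.004, -0.001]
force: [0.9, -0.0, 0.2]
width: 49.7
```

```bash
python3 - <<'E'
from h import *; from plan import did,to
did([0,0,-108])
for i in range(4): p,d=capture('wrist');s=state()
print(s['eef_pos'],s['force'],s['time'])
C=cloud('wrist',d,s)
cv2.imwrite('pics/w5.png',p[...,::-1])
Z=C[...,2]
for zz,lo in((95,93),(104,100)):
  for c in mark_of('wrist','guard_handle' if zz==95 else 'guard_pointer')[:2]: print(zz,np.round(c['xy']),c['conf'],at_z('wrist',[c['xy']],zz,s)[0].round(1))
to([468,-205,360],1.520)
E
```

```text
cmd [560.5 254.2 360.8] 0.1414
[560.05464002 254.11880796 359.21314332] [ 0.02858913  0.89331717 -0.77080341] 8.3
95 [319. 246.] 0.6 [560.8 251.7  95. ]
95 [610.  16.] 0.35 [725.6 101.5  95. ]
104 [315. 193.] 0.57 [596.7 259.4 104. ]
shift [-156.3  441.6    0.8] drz -1.3786 rows 9.4
```

View pics/w5.png

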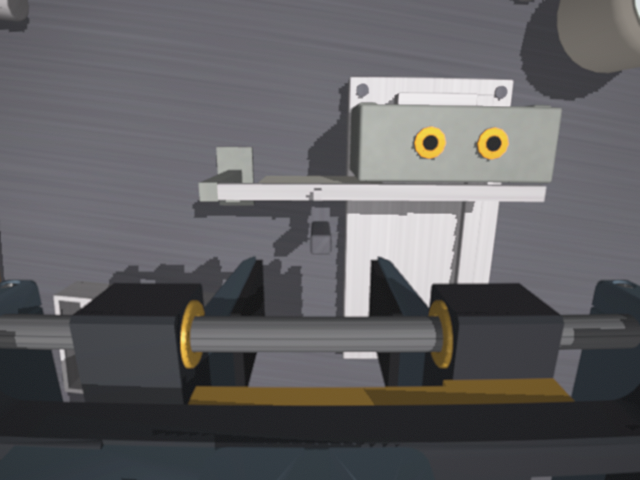

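{"method": "jog_arm", "body": {
  "jaw": [80,80,80,80,80,80,80,80,80,80,80,80],
  "xyz": [
    [-15,42,0],
    [-30,87,0],
    [-46,132,0],
    [-62,177,0],
    [-78,222,0],
    [-94,267,0],
    [-110,312,0],
    [-126,357,0],
    [-141,400,0],
    [-150,425,0],
    [-156,441.5,0],
    [-156,441.5,0]
  ],
  "dr": [
    [0,0,-0.1],
    [0,0,-0.23],
    [0,0,-0.37],
    [0,0,-0.51],
    [0,0,-0.65],
    [0,0,-0.79],
    [0,0,-0.93],
    [0,0,-1.07],
    [0,0,-1.2],
    [0,0,-1.31],
    [0,0,-1.379],
    [0,0,-1.379]
  ]
}}

```text
time: 9.6
eef_pos: [467.6, -206.9, 359.3]
orientation: [0.726, 0.688, -0.001, -0.001]
force: [0.9, 0.9, -1.4]
width: 80.3
```

```bash
python3 - <<'E'
from h import *; from plan import did,to
did([-156,441.5,0],-1.379)
for i in range(5):
    s0=state(); p,d=capture('wrist')
s=s0
print(s['eef_pos'],state()['eef_pos'],Ro.from_quat(s['orientation']).as_matrix()[:,0],s['time'])
C=cloud('wrist',d,s);Z=C[...,2]
np.savez('w6.npz',p=p,d=d,pos=s['eef_pos'],q=s['orientation'])
cv2.imwrite('pics/w6.png',p[...,::-1])
from collections import Counter
n,lab,st,ct=cv2.connectedComponentsWithStats((abs(Z-50)<3).astype(np.uint8))
for i in range(1,n):
    if st[i,4]>300:
        W=at_z('wrist',np.argwhere(lab==i)[:,::-1],50,s)[:,:2].astype(np.float32);print(st[i],cv2.minAreaRect(W))
n,lab,st,ct=cv2.connectedComponentsWithStats((abs(Z-12)<3).astype(np.uint8))
for i in range(1,n):
    if st[i,4]>300:
        W=at_z('wrist',np.argwhere(lab==i)[:,::-1],12,s)[:,:2].astype(np.float32);print('fl',st[i],cv2.minAreaRect(W))
E
```

```text
cmd [ 468.3 -204.9  360.8] 1.5204
[ 468.40982676 -203.99534794  360.10069648] [ 468.47628976 -203.88735685  360.28976051] [5.01969608e-02 9.98738966e-01 8.61498217e-04] 9.8
[ 289  122   55   55 2902] ((471.8316650390625, -143.43756103515625), (39.009849548339844, 39.67222595214844), 87.06401062011719)
fl [607 108  33 103 498] ((736.8326416015625, -168.42178344726562), (29.437644958496094, 89.29987335205078), 8.792228698730469)
fl [ 278  117   78  129 5530] ((470.29290771484375, -173.56787109375), (109.08786010742188, 63.788604736328125), 86.98185729980469)
fl [140 129  39 138 417] ((328.9322814941406, -179.82699584960938), (126.25083923339844, 12.57268238067627), 67.74571990966797)
fl [ 418  134   79  102 4836] ((589.9332275390625, -181.23013305664062), (85.25143432617188, 64.52767944335938), 89.70906829833984)
```

View pics/w6.png

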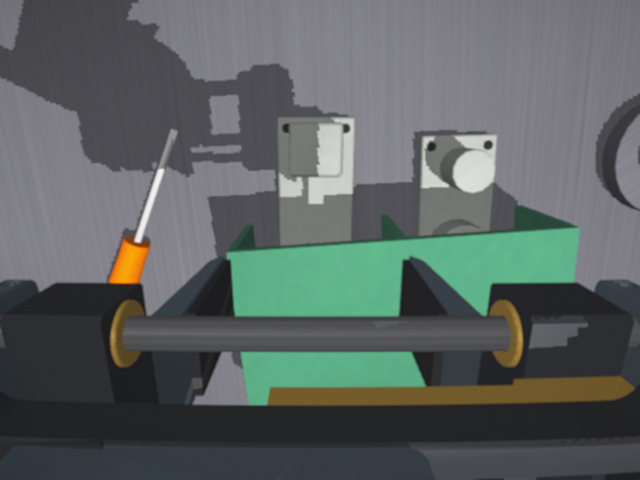

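```bash
python3 - <<'E'
from plan import to
to([471.8,-143.5,208],1.519)
E
```

```text
shift [ 61.5   0.4 152.8] drz 0.0014 rows 3.3
```

{"method": "jog_arm", "body": {
  "jaw": [80,80,80,80,80,80,80,80,80],
  "xyz": [
    [40,0.4,10],
    [61.5,0.4,40],
    [61.5,0.4,80],
    [61.5,0.4,115],
    [61.5,0.4,138],
    [61.5,0.4,149],
    [61.5,0.4,152],
    [61.5,0.4,152.5],
    [61.5,0.4,152.5]
  ],
  "dr": [
    [0,0,0.001],
    [0,0,0.001],
    [0,0,0.001],
    [0,0,0.001],
    [0,0,0.001],
    [0,0,0.001],
    [0,0,0.001],
    [0,0,0.001],
    [0,0,0.001]
  ]
}}

```text
time: 10.75
eef_pos: [472.4, -143.5, 209.3]
orientation: [0.725, 0.689, 0.001, 0.001]
force: [-1.0, -1.6, -0.4]
width: 79.7
```

```bash
python3 - <<'E'
from h import *; from plan import did,to
did([61.5,.4,152.5],.001)
for i in range(2):
    p,d=capture('wrist');s=state(); print(s['eef_pos'],s['force'])
cv2.imwrite('pics/w7.png',p[...,::-1])
E
```

```text
cmd [ 471.8 -143.5  208.3] 1.5194
[ 472.28999656 -143.6132599   209.38691997] [-0.09511408  0.11355923  0.53795383]
[ 472.21243392 -143.6211562   209.36083781] [-0.38809031  0.20397831 -0.41763704]
```

View pics/w7.png

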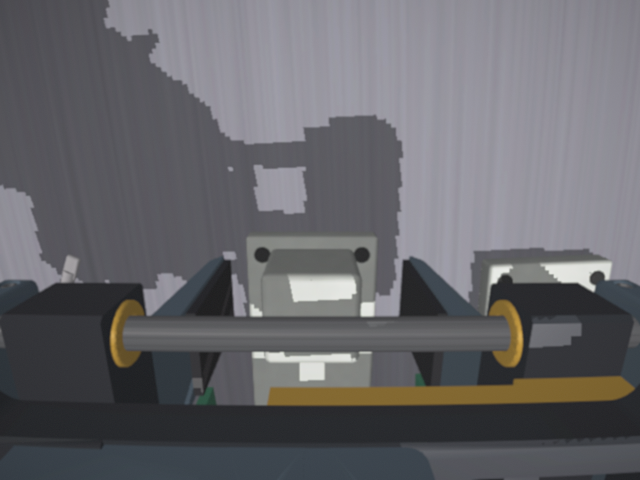

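{"method": "jog_arm", "body": {
  "jaw": [30,30,30,30,30,30],
  "xyz": [
    [0,0,0],
    [0,0,0],
    [0,0,0],
    [0,0,0],
    [0,0,0],
    [0,0,0]
  ],
  "dr": [
    [0,0,0],
    [0,0,0],
    [0,0,0],
    [0,0,0],
    [0,0,0],
    [0,0,0]
  ],
  "newtons": 58
}}

```text
time: 11.45
eef_pos: [471.5, -143.5, 208.2]
orientation: [0.725, 0.689, -0.0, -0.001]
force: [-1.9, -0.4, 2.5]
width: 39.7
```

{"method": "jog_arm", "body": {
  "jaw": [30,30,30,30,30,30,30,30,30,30],
  "xyz": [
    [5,0,0],
    [16,0,0],
    [30,0,0],
    [45,0,0],
    [60,0,0],
    [75,0,0],
    [90,0,0],
    [103,0,0],
    [110,0,0],
    [112,0,0]
  ],
  "dr": [
    [0,0,0],
    [0,0,0],
    [0,0,0],
    [0,0,0],
    [0,0,0],
    [0,0,0],
    [0,0,0],
    [0,0,0],
    [0,0,0],
    [0,0,0]
  ]
}}

```text
time: 12.45
eef_pos: [477.4, -30.7, 208.2]
orientation: [0.724, 0.689, -0.0, -0.0]
force: [-0.3, -4.4, 0.1]
width: 40.0
```

```bash
python3 - <<'E'
from h import *; from plan import did,to
did([112,0,0],0)
p,d=capture('side');s=state(); print(s['eef_pos'],s['force'],s['moment'],s['width'])
cv2.imwrite('pics/s8.png',p[150:300,300:460,::-1].repeat(4,0).repeat(4,1))
E
```

```text
cmd [477.5 -31.6 208.3] 1.5194
[477.45472661 -30.81234228 208.2243113 ] [0.15065974 1.62181187 0.43183188] [0.17051832 0.09221082 0.10566754] 39.627903135977505
```

View pics/s8.png

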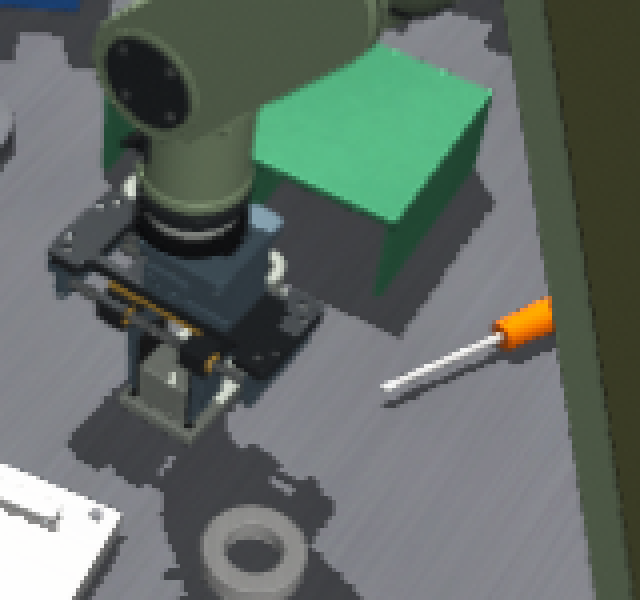

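{"method": "jog_arm", "body": {
  "jaw": [30,30,30,30,30,30,30,30,30],
  "xyz": [
    [0,0,-3],
    [0,0,-10],
    [0,0,-24],
    [0,0,-44],
    [0,0,-66],
    [0,0,-90],
    [0,0,-110],
    [0,0,-124],
    [0,0,-130]
  ],
  "dr": [
    [0,0,0],
    [0,0,0],
    [0,0,0],
    [0,0,0],
    [0,0,0],
    [0,0,0],
    [0,0,0],
    [0,0,0],
    [0,0,0]
  ]
}}

```text
time: 13.4
eef_pos: [477.4, -31.9, 339.5]
orientation: [0.725, 0.688, 0.001, 0.0]
force: [0.9, 0.3, -6.5]
width: 39.5
```

```bash
python3 - <<'E'
from h import *; from plan import did,to
did([0,0,-130],0)
p,d=capture('side');s=state(); print(s['eef_pos'],s['force'],s['moment'],s['width'],s['time'])
cv2.imwrite('pics/s9.png',p[120:270,280:440,::-1].repeat(4,0).repeat(4,1))
p,d=capture('wrist')
cv2.imwrite('pics/w9.png',p[...,::-1])
to([563.1,170.9,338],0.1414)
E
```

```text
cmd [477.5 -31.6 338.3] 1.5194
[477.50154531 -31.87659187 339.66457361] [ 0.78179795 -0.35769024 -6.2562175 ] [ 0.2641405  -0.14404107  0.05619086] 39.655777723524544 13.45Traceback (most recent call last):
  File "<stdin>", line 7, in <module>
  File "plan.py", line 10, in to
    print('shift',sh.round(1),'drz',round(dr,4),'rows',max(np.linalg.norm(sh)/50,abs(dr)/.15).round(1))
                                                       ^^^^^^^^^^^^^^^^^^^^^^^^^^^^^^^^^^^^^^^^^^^^
AttributeError: 'float' object has no attribute 'round'
```

View pics/s9.png

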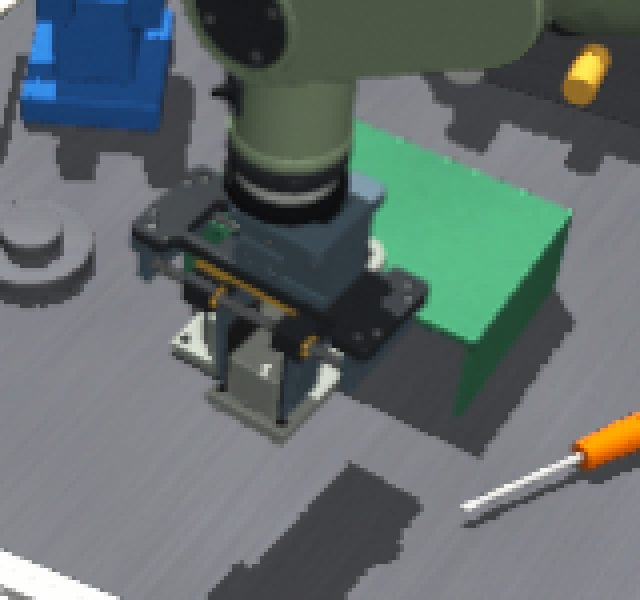

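View pics/w9.png

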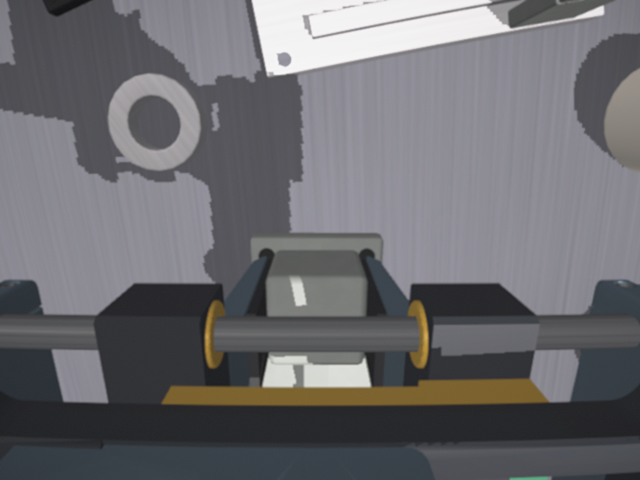

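```bash
sed -i 's/max(np.linalg.norm(sh)\/50,abs(dr)\/.15).round(1)/round(max(float(np.linalg.norm(sh))\/50,abs(dr)\/.15),1)/' plan.py; python3 - <<'E'
from plan import to
to([563.1,170.9,338],0.1414)
E
```

```text
shift [206.7  75.    0.3] drz 1.378 rows 9.2
```

{"method": "jog_arm", "body": {
  "jaw": [30,30,30,30,30,30,30,30,30,30,30,30],
  "xyz": [
    [8,3,0],
    [21,8,0],
    [39,14,0],
    [59,21,0],
    [80,29,0],
    [101,37,0],
    [122,44,0],
    [143,52,0],
    [164,60,0],
    [184,67,0],
    [199,72,0],
    [206.7,75,0]
  ],
  "dr": [
    [0,0,0.05],
    [0,0,0.14],
    [0,0,0.26],
    [0,0,0.39],
    [0,0,0.53],
    [0,0,0.67],
    [0,0,0.81],
    [0,0,0.95],
    [0,0,1.09],
    [0,0,1.22],
    [0,0,1.32],
    [0,0,1.378]
  ]
}}

```text
time: 14.7
eef_pos: [563.4, 172.1, 336.5]
orientation: [0.998, 0.07, -0.001, 0.0]
force: [-0.5, -1.0, -6.6]
width: 40.0
```

```bash
python3 - <<'E'
from h import *; from plan import did,to
did([206.7,75,0],1.378)
for i in range(3):p,d=capture('side')
s=state(); print(s['eef_pos'],s['force'],s['moment'],s['width'],s['time'])
cv2.imwrite('pics/s10.png',p[200:350,200:360,::-1].repeat(4,0).repeat(4,1))
p,d=capture('wrist')
cv2.imwrite('pics/w10.png',p[...,::-1])
E
```

```text
cmd [563.1 170.9 338.3] 0.1414
[563.00069577 171.06039859 336.73412624] [ 0.06485723 -0.57998009 -6.11447198] [ 0.07197006 -0.30910498 -0.03495184] 39.29782828955734 14.85
```

View pics/s10.png

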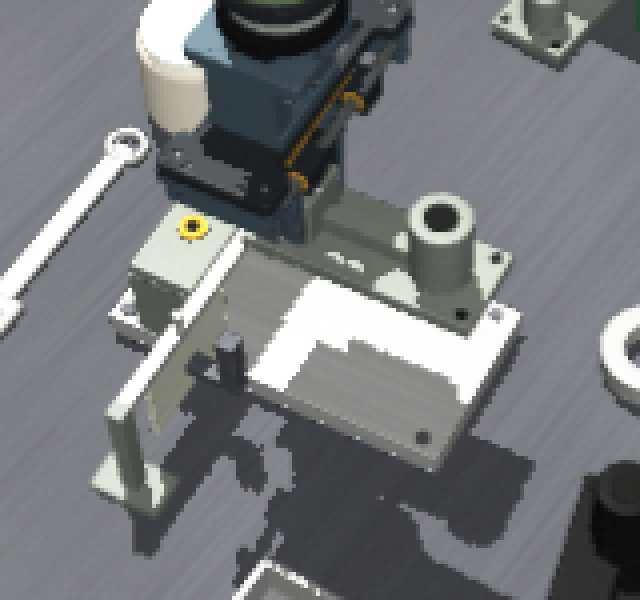

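View pics/w10.png

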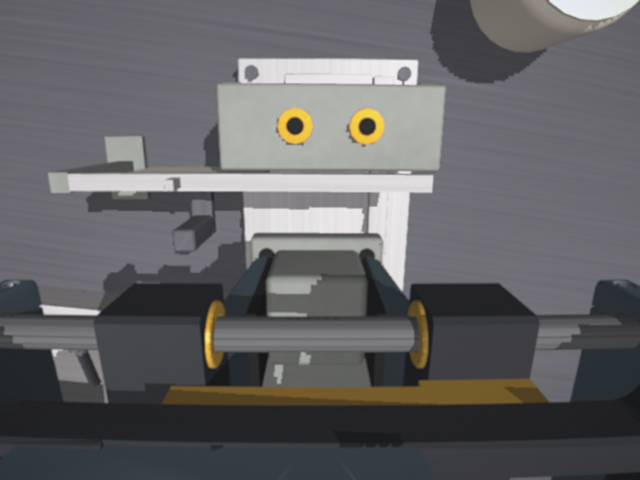

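{"method": "jog_arm", "body": {
  "jaw": [30,30,30,30,30,30,30,30,30,30],
  "xyz": [
    [0,0,8],
    [0,0,24],
    [0,0,44],
    [0,0,64],
    [0,0,82],
    [0,0,94],
    [0,0,101],
    [0,0,105],
    [0,0,107],
    [0,0,107]
  ],
  "dr": [
    [0,0,0],
    [0,0,0],
    [0,0,0],
    [0,0,0],
    [0,0,0],
    [0,0,0],
    [0,0,0],
    [0,0,0],
    [0,0,0],
    [0,0,0]
  ]
}}

```text
time: 15.9
eef_pos: [563.3, 170.9, 231.6]
orientation: [0.998, 0.071, 0.0, -0.0]
force: [-0.5, 0.2, -5.5]
width: 39.8
```

```bash
python3 - <<'E'
from h import *; from plan import did,to
did([0,0,107],0)
for i in range(3):
    p,d=capture('side');s=state(); print(s['eef_pos'],s['force'],s['moment'],s['width'],s['time'])
E
```

```text
cmd [563.1 170.9 231.3] 0.1414
[563.28800681 170.98109839 231.80944723] [ 0.02878311  0.08160294 -4.83093481] [ 0.07126262 -0.34379732 -0.02304372] 39.978632602872054 15.95
[563.30827983 171.00229766 231.8967603 ] [ 0.34684596  0.06483077 -6.51216087] [ 0.08166379 -0.30241854  0.04154531] 40.15161040577526 16.0
[563.26684807 171.02967129 231.88025077] [-0.13828503  0.06167901 -5.37250561] [ 0.10402904 -0.34887334 -0.06136315] 39.75705664969646 16.05
```

{"method": "jog_arm", "body": {
  "jaw": [30,30,30,30,30,30],
  "xyz": [
    [0,0,1],
    [0,0,2],
    [0,0,3],
    [0,0,3.7],
    [0,0,4.2],
    [0,0,4.2]
  ],
  "dr": [
    [0,0,0],
    [0,0,0],
    [0,0,0],
    [0,0,0],
    [0,0,0],
    [0,0,0]
  ]
}}

```text
time: 16.65
eef_pos: [563.1, 170.9, 228.2]
orientation: [0.998, 0.071, 0.0, -0.0]
force: [-2.8, -1.4, 5.6]
width: 39.8
```

```bash
python3 - <<'E'
from h import *; from plan import did,to
did([0,0,4.2],0)
for i in range(3):
    p,d=capture('side');s=state(); print(s['eef_pos'],s['force'],s['moment'],s['width'],s['time'])
cv2.imwrite('pics/s11.png',p[200:350,200:360,::-1].repeat(4,0).repeat(4,1))
E
```

```text
cmd [563.1 170.9 227.1] 0.1414
[563.05494233 170.88250137 228.21030855] [-2.90375111 -2.3770035   5.91167021] [0.05042862 0.61846404 0.08535003] 40.26937542643466 16.7
[563.04746282 170.88782423 228.20965717] [-1.9349441  -1.0940492   4.62755978] [0.07765258 0.56893469 0.03046127] 39.614331098829155 16.75
[563.05080957 170.919813   228.21434395] [-2.21822059 -0.54758936  6.19948985] [0.05262217 0.53277535 0.05990302] 39.664180737779105 16.8
```

View pics/s11.png

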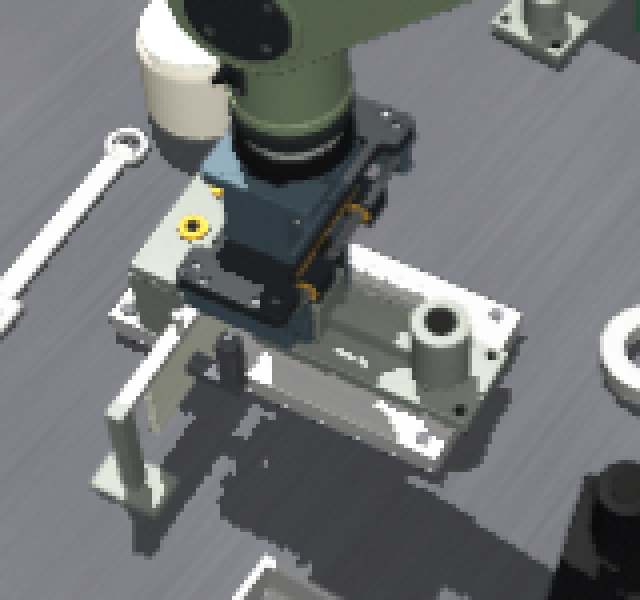

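{"method": "jog_arm", "body": {
  "jaw": [39,66,66,66,66,66,66,66,66,66,66,66],
  "xyz": [
    [0,0,-0.8],
    [0,0,-0.8],
    [0,0,-0.8],
    [0,0,-0.8],
    [0,0,-0.8],
    [0,0,-20],
    [0,0,-55],
    [0,0,-95],
    [-40,0,-110],
    [-85,0,-115],
    [-130,0,-120],
    [-150,0,-120]
  ],
  "dr": [
    [0,0,0],
    [0,0,0],
    [0,0,0],
    [0,0,0],
    [0,0,0],
    [0,0,0],
    [0,0,0],
    [0,0,0],
    [0,0,0],
    [0,0,0],
    [0,0,0],
    [0,0,0]
  ]
}}

```text
time: 18.0
eef_pos: [411.2, 149.1, 347.4]
orientation: [0.997, 0.071, -0.001, 0.0]
force: [0.1, 0.9, -0.4]
width: 66.0
```

```bash
python3 - <<'E'
from h import *; from plan import did,to
did([-150,0,-120],0)
for i in range(8):
    s=state(); p,d=capture('wrist')
print(s['eef_pos'],s['force'],s['time'])
np.savez('w12.npz',p=p,d=d,pos=s['eef_pos'],q=s['orientation'])
cv2.imwrite('pics/w12.png',p[...,::-1])
C=cloud('wrist',d,s);Z=C[...,2]
def J(W):
    y=np.radians(8.1);c,sn=np.cos(y),np.sin(y); W=np.asarray(W)
    return np.array([W[0]*c+W[1]*sn-581.5,-W[0]*sn+W[1]*c-81.9])
for nm,zz in(('sq',70),('round',85),('flange',32),('handle',95)):
    n,lab,st,ct=cv2.connectedComponentsWithStats((abs(Z-zz)<2.5).astype(np.uint8))
    for i in range(1,n):
        if st[i,4]>150:
            W=at_z('wrist',np.argwhere(lab==i)[:,::-1],zz,s)[:,:2].astype(np.float32);rr=cv2.minAreaRect(W)
            print(nm,st[i],np.round(rr[0],1),np.round(rr[1],1),round(rr[2],2),'jig',J(rr[0]).round(1), C[lab==i][:,2].mean().round(2))
E
```

```text
cmd [414.6 149.8 347.1] 0.1414
[415.83808087 150.05551165 346.97458218] [-0.01948986 -0.22757296  0.02103493] 18.35
sq [ 284    0   66   41 2533] [555.1 169.3] [22.6 39.4] 8.03 jig [-8.1  7.5] 69.53
round [ 285  140   63   65 3103] [465.2 156.7] [38.7 38.8] 85.55 jig [-98.9   7.7] 84.81
flange [  271     0    92   211 10255] [504.4 162.2] [148.   63.8] 8.03 jig [-59.3   7.6] 31.64
flange [ 368    0   25  151 1598] [533.6 119.8] [102.4  14.1] 7.54 jig [-36.4 -38.5] 30.14
flange [ 76 123  17 128 672] [422.8 333.1] [100.1   8.3] 3.33 jig [-115.9  188.3] 32.6
flange [  0 236  88  15 256] [373. 369.] [ 6.1 74.5] 2.81 jig [-160.3  230.9] 32.7
```

View pics/w12.png

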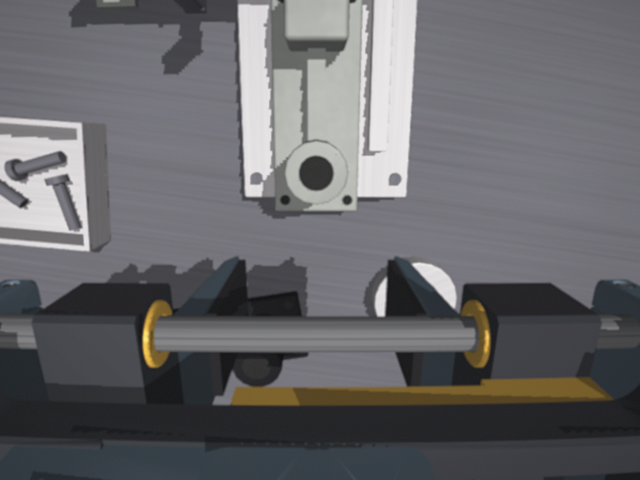

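```bash
python3 - <<'E'
from plan import to
to([465.4,156.7,234],0.1405)
E
```

```text
shift [ 51.3   0.3 113.1] drz 0.0009 rows 2.5
```

{"method": "jog_arm", "body": {
  "jaw": [66,66,66,66,66,66,66,66,66,66],
  "xyz": [
    [15,0,0],
    [40,0,5],
    [51,0.3,25],
    [51,0.3,55],
    [51,0.3,85],
    [51,0.3,104],
    [51,0.3,111],
    [51,0.3,113],
    [51,0.3,113],
    [51,0.3,113]
  ],
  "dr": [
    [0,0,0],
    [0,0,0.001],
    [0,0,0.001],
    [0,0,0.001],
    [0,0,0.001],
    [0,0,0.001],
    [0,0,0.001],
    [0,0,0.001],
    [0,0,0.001],
    [0,0,0.001]
  ]
}}

```text
time: 19.4
eef_pos: [465.8, 156.9, 235.0]
orientation: [0.998, 0.07, 0.001, -0.0]
force: [0.2, 0.5, 0.3]
width: 65.8
```

{"method": "jog_arm", "body": {
  "jaw": [30,30,30,30,30,30],
  "xyz": [
    [0,0,0],
    [0,0,0],
    [0,0,0],
    [0,0,0],
    [0,0,0],
    [0,0,0]
  ],
  "dr": [
    [0,0,0],
    [0,0,0],
    [0,0,0],
    [0,0,0],
    [0,0,0],
    [0,0,0]
  ],
  "newtons": 50
}}

```text
time: 20.0
eef_pos: [465.1, 156.8, 234.3]
orientation: [0.998, 0.07, 0.0, -0.0]
force: [-1.4, -0.3, 3.9]
width: 39.4
```

```bash
python3 - <<'E'
from h import *; from plan import did,to
did([51,.3,113],.001)
for i in range(3):
    p,d=capture('wrist');s=state(); print(s['eef_pos'],s['force'],s['moment'],s['width'],s['time'])
cv2.imwrite('pics/w13.png',p[...,::-1])
E
```

```text
cmd [465.1 156.7 234.1] 0.1404
[465.10822663 156.74986012 234.35724311] [-0.54884104  0.70760726  4.80308886] [0.1693958  0.22693135 0.0330802 ] 39.29823696996647 20.05
[465.13137202 156.75024621 234.35774645] [-1.68662785  0.75668154  5.40120213] [0.1755029  0.16587325 0.05720978] 39.3393662038793 20.1
[465.12726284 156.7677143  234.36500598] [-1.07970243 -0.02108996  5.34956786] [0.24353437 0.2844175  0.07750387] 38.71408033600878 20.15
```

View pics/w13.png

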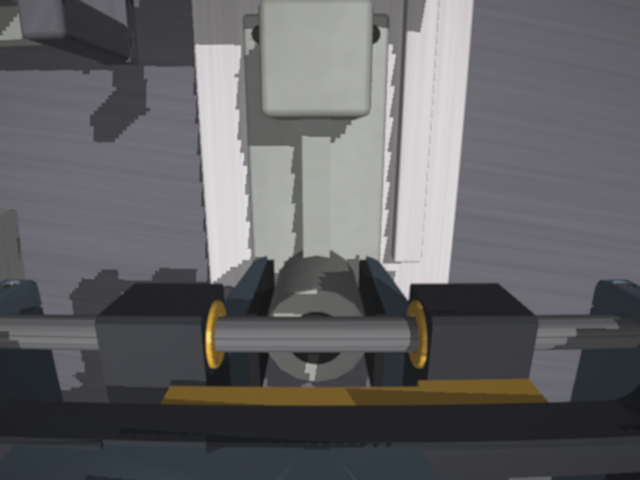

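{"method": "jog_arm", "body": {
  "jaw": [30,30,30,30,30],
  "xyz": [
    [0,0,0.8],
    [0,0,1.7],
    [0,0,1.7],
    [0,0,1.7],
    [0,0,1.7]
  ],
  "dr": [
    [0,0,0],
    [0,0,0],
    [0,0,0],
    [0,0,0],
    [0,0,0]
  ]
}}

```text
time: 20.65
eef_pos: [465.0, 156.7, 234.3]
orientation: [0.998, 0.07, 0.0, -0.0]
force: [-5.2, -0.6, 19.7]
width: 39.2
```

```bash
python3 - <<'E'
from plan import did
did([0,0,1.7])
E
```

```text
cmd [465.1 156.7 232.4] 0.1404
```

{"method": "jog_arm", "body": {
  "jaw": [30,30,30,30,30,30,30,30,30,30],
  "xyz": [
    [0,0,-1.2],
    [3,0.5,-1.4],
    [10,2,-1.4],
    [19,3.5,-1.4],
    [29,5,-1.4],
    [39,5,-1.4],
    [49,5,-1.4],
    [57,5,-1.4],
    [60,5,-1.4],
    [60,5,-1.4]
  ],
  "dr": [
    [0,0,0],
    [0,0,0],
    [0,0,0],
    [0,0,0],
    [0,0,0],
    [0,0,0],
    [0,0,0],
    [0,0,0],
    [0,0,0],
    [0,0,0]
  ]
}}

```text
time: 21.65
eef_pos: [523.6, 159.8, 234.3]
orientation: [0.998, 0.07, -0.003, 0.0]
force: [-8.8, -1.1, 13.7]
width: 39.3
```

```bash
python3 - <<'E'
from h import *; from plan import did,to
did([60,5,-1.4],0)
for i in range(3):
    s=state(); p,d=capture('wrist'); print(s['eef_pos'],s['force'],s['moment'],s['width'],s['time'])
cv2.imwrite('pics/w14.png',p[...,::-1])
np.savez('w14.npz',p=p,d=d,pos=s['eef_pos'],q=s['orientation'])
C=cloud('wrist',d,s);Z=C[...,2]
def J(W):
    y=np.radians(8.1);c,sn=np.cos(y),np.sin(y); W=np.asarray(W)
    return np.array([W[0]*c+W[1]*sn-581.5,-W[0]*sn+W[1]*c-81.9])
print('tcp jig',J(s['eef_pos'][:2]))
for nm,zz in(('sq',70),('flange',32),('rail',30)):
    n,lab,st,ct=cv2.connectedComponentsWithStats((abs(Z-zz)<2.5).astype(np.uint8))
    for i in range(1,n):
        if st[i,4]>400:
            W=at_z('wrist',np.argwhere(lab==i)[:,::-1],zz,s)[:,:2].astype(np.float32);rr=cv2.minAreaRect(W)
            print(nm,st[i],np.round(rr[0],1),np.round(rr[1],1),round(rr[2],2),'jig',J(rr[0]).round(1), C[lab==i][:,2].mean().round(2))
E
```

```text
cmd [525.2 160.1 233.8] 0.1404
[523.6317085  159.78500742 234.33688062] [-8.77590123 -1.14331518 13.66944699] [0.03718889 1.1700544  0.00701849] 39.33342329742169 21.65
[523.56281239 159.77396488 234.33089705] [-8.99118278 -2.58070304 14.30802387] [-0.01025299  1.21220545 -0.00253311] 39.37131711416602 21.7
[523.56828383 159.7633583  234.34466427] [-9.10778797 -1.2305596  13.67685839] [0.02842516 1.09933031 0.02919295] 38.98396541223237 21.75
tcp jig [-40.64415858   2.49808816]
sq [263 110 107   7 581] [603.  170.5] [ 2.1 37.8] 7.92 jig [39.5  1.9] 68.83
flange [ 246  110   58  177 7651] [560.9 183.8] [85.4 25.2] 8.23 jig [-0.3 21. ] 31.7
flange [ 330  111   56  174 7582] [566.5 145.9] [83.8 25.1] 8.5 jig [ -0.1 -17.2] 31.69
flange [ 385  111   37  187 3009] [565.9 124.7] [91.2 14. ] 7.56 jig [ -3.6 -38.2] 30.07
rail [ 246  110   58  174 6825] [561.3 184. ] [84.7 25.5] 8.23 jig [ 0.2 21.2] 31.55
rail [ 330  111   56  174 6806] [566.1 145.7] [84.7 25.4] 8.5 jig [ -0.5 -17.4] 31.55
rail [ 383  111   39  189 4946] [565.  124.2] [93.3 14.4] 7.66 jig [ -4.6 -38.6] 29.65
```

View pics/w14.png

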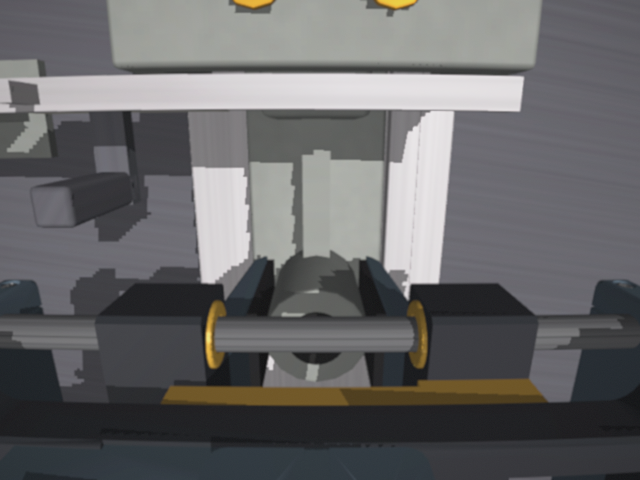

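{"method": "jog_arm", "body": {
  "jaw": [30,30,30,30,30,30],
  "xyz": [
    [0,0.5,-0.6],
    [1,1.5,-0.8],
    [2,2.5,-0.8],
    [3,3.3,-0.8],
    [4,4,-0.8],
    [4,4,-0.8]
  ],
  "dr": [
    [0,0,0],
    [0,0,0],
    [0,0,0],
    [0,0,0],
    [0,0,0],
    [0,0,0]
  ]
}}

```text
time: 22.4
eef_pos: [527.6, 157.6, 234.4]
orientation: [0.998, 0.069, -0.003, -0.001]
force: [-9.4, 5.2, 7.7]
width: 39.3
```

```bash
cat > j.py <<'E'
from h import *
def J(W):
    y=np.radians(8.1);c,sn=np.cos(y),np.sin(y); W=np.asarray(W)
    return np.array([W[0]*c+W[1]*sn,-W[0]*sn+W[1]*c])
def rep():
    s=state();print('tcp jig',(J(s['eef_pos'][:2])-[581.5,81.9]).round(2),'z',s['eef_pos'][2].round(2),'F jig',J(s['force'][:2]).round(1),s['force'][2].round(1),'M',s['moment'].round(2),'w',s['width'].round(1),'t',s['time'])
E
python3 - <<'E'
from j import *; from plan import did
did([4,4,-.8]); rep()
E
```

```text
cmd [529.7 156.7 234.6] 0.1404Traceback (most recent call last):
  File "<stdin>", line 2, in <module>
  File "j.py", line 6, in rep
    s=state();print('tcp jig',(J(s['eef_pos'][:2])-[581.5,81.9]).round(2),'z',s['eef_pos'][2].round(2),'F jig',J(s['force'][:2]).round(1),s['force'][2].round(1),'M',s['moment'].round(2),'w',s['width'].round(1),'t',s['time'])
                                                                                                                                                                                              ^^^^^^^^^^^^^^^^
AttributeError: 'float' object has no attribute 'round'
```

```bash
sed -i "s/s\['width'\].round(1)/round(float(s['width']),1)/" j.py; python3 - <<'E'
from j import *
rep()
E
```

```text
tcp jig [-36.93  -0.17] z 234.41 F jig [-8.5  6.5] 7.7 M [ 1.05  1.23 -0.12] w 39.3 t 22.4
```

{"method": "jog_arm", "body": {
  "jaw": [30,30,30,30,30,30,30,30],
  "xyz": [
    [1.5,0,0],
    [3,0,0],
    [4.5,0,0],
    [6,0,0],
    [7.5,0,0],
    [9,0,0],
    [10,0,0],
    [10,0,0]
  ],
  "dr": [
    [0,0,0],
    [0,0,0],
    [0,0,0],
    [0,0,0],
    [0,0,0],
    [0,0,0],
    [0,0,0],
    [0,0,0]
  ]
}}

```text
time: 23.2
eef_pos: [536.2, 158.9, 234.3]
orientation: [0.998, 0.069, -0.006, -0.001]
force: [-15.6, 6.1, 11.8]
width: 39.1
```

```bash
python3 - <<'E'
from j import *; from plan import did
did([10,0,0]); rep()
E
```

```text
cmd [539.6 158.1 234.6] 0.1404
tcp jig [-28.28  -0.1 ] z 234.31 F jig [-14.6   8.3] 11.8 M [ 0.87  1.84 -0.05] w 39.1 t 23.2
```

{"method": "jog_arm", "body": {
  "jaw": [30,30,30,30,30,30],
  "xyz": [
    [0.5,0,-0.8],
    [1.5,0,-1],
    [2.5,0,-1],
    [3.2,0,-1],
    [4,0,-1],
    [4,0,-1]
  ],
  "dr": [
    [0,0,0],
    [0,0,0],
    [0,0,0],
    [0,0,0],
    [0,0,0],
    [0,0,0]
  ]
}}

```text
time: 23.8
eef_pos: [540.9, 159.5, 234.4]
orientation: [0.998, 0.069, -0.005, -0.001]
force: [-10.1, 5.4, 4.9]
width: 38.8
```

```bash
python3 - <<'E'
from j import *; from plan import did
did([4,0,-1]); rep()
E
```

```text
cmd [543.6 158.7 235.6] 0.1404
tcp jig [-23.56  -0.19] z 234.43 F jig [-9.2  6.7] 4.9 M [ 1.06  1.24 -0.05] w 38.8 t 23.8
```

{"method": "jog_arm", "body": {
  "jaw": [30,30,30,30],
  "xyz": [
    [0.7,0,0],
    [1.4,0,0],
    [2,0,0],
    [2,0,0]
  ],
  "dr": [
    [0,0,0],
    [0,0,0],
    [0,0,0],
    [0,0,0]
  ]
}}

```text
time: 24.2
eef_pos: [541.8, 159.7, 234.4]
orientation: [0.998, 0.069, -0.006, -0.001]
force: [-13.7, 6.0, 7.2]
width: 39.2
```

```bash
python3 - <<'E'
from j import *; from plan import did
did([2,0,0]); rep()
E
```

```text
cmd [545.6 159.  235.6] 0.1404
tcp jig [-22.57  -0.15] z 234.4 F jig [-12.7   7.9] 7.2 M [ 1.06  1.73 -0.08] w 39.2 t 24.2
```

{"method": "jog_arm", "body": {
  "jaw": [30,30,30,30,30],
  "xyz": [
    [0.8,0,-0.4],
    [1.6,0,-0.8],
    [2.4,0,-0.8],
    [3,0,-0.8],
    [3,0,-0.8]
  ],
  "dr": [
    [0,0,0],
    [0,0,0],
    [0,0,0],
    [0,0,0],
    [0,0,0]
  ]
}}

```text
time: 24.7
eef_pos: [543.1, 159.9, 234.4]
orientation: [0.998, 0.069, -0.01, -0.0]
force: [-19.6, 4.8, 8.5]
width: 39.0
```

```bash
python3 - <<'E'
from j import *; from plan import did
did([3,0,-.8]); rep()
for n in('scene','side'):
    p,d=capture(n); cv2.imwrite(f'pics/{n}15.png',p[...,::-1])
    x,y=(260,240) if n=='scene' else (190,220)
    cv2.imwrite(f'pics/{n}15c.png',cv2.resize(p[y:y+110,x:x+140,::-1],None,fx=5,fy=5,interpolation=cv2.INTER_CUBIC))
E
```

```text
cmd [548.5 159.4 236.4] 0.1404
tcp jig [-21.3   -0.12] z 234.39 F jig [-18.8   7.5] 8.5 M [1.05 2.52 0.02] w 39.0 t 24.7
```

View pics/scene15c.png

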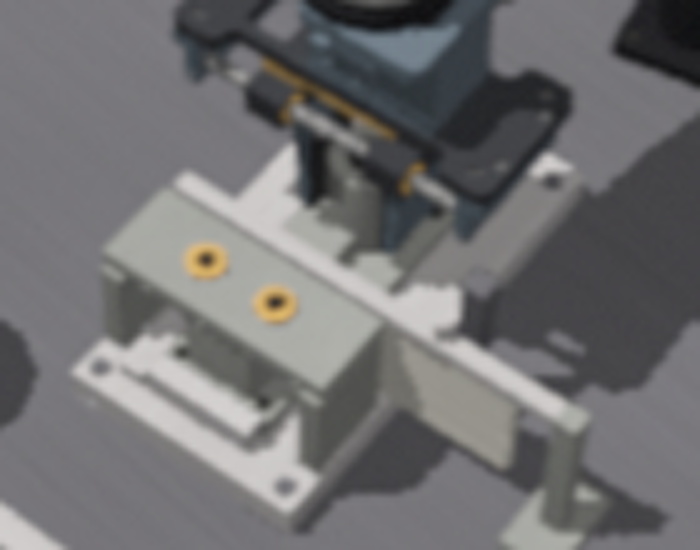

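{"method": "jog_arm", "body": {
  "jaw": [30,30,30,30,30,30],
  "xyz": [
    [-1.5,0,-0.2],
    [-3,0,-0.4],
    [-3,0.8,-0.4],
    [-3,1.6,-0.4],
    [-3,2,-0.4],
    [-3,2,-0.4]
  ],
  "dr": [
    [0,0,0],
    [0,0,0],
    [0,0,0],
    [0,0,0],
    [0,0,0],
    [0,0,0]
  ]
}}

```text
time: 25.4
eef_pos: [542.1, 159.0, 234.6]
orientation: [0.998, 0.069, -0.007, -0.002]
force: [-11.7, 12.3, 1.4]
width: 39.2
```

```bash
python3 - <<'E'
from j import *; from plan import did
did([-3,2,-.4]); rep()
s=state(); p,d=capture('wrist'); cv2.imwrite('pics/w16.png',p[...,::-1])
cv2.imwrite('pics/w16c.png',cv2.resize(p[60:300,180:460,::-1],None,fx=2.5,fy=2.5,interpolation=cv2.INTER_CUBIC))
E
```

```text
cmd [545.9 157.  236.8] 0.1404
tcp jig [-22.39  -0.89] z 234.62 F jig [-9.8 13.8] 1.4 M [2.29 1.79 0.06] w 39.2 t 25.4
```

View pics/w16c.png

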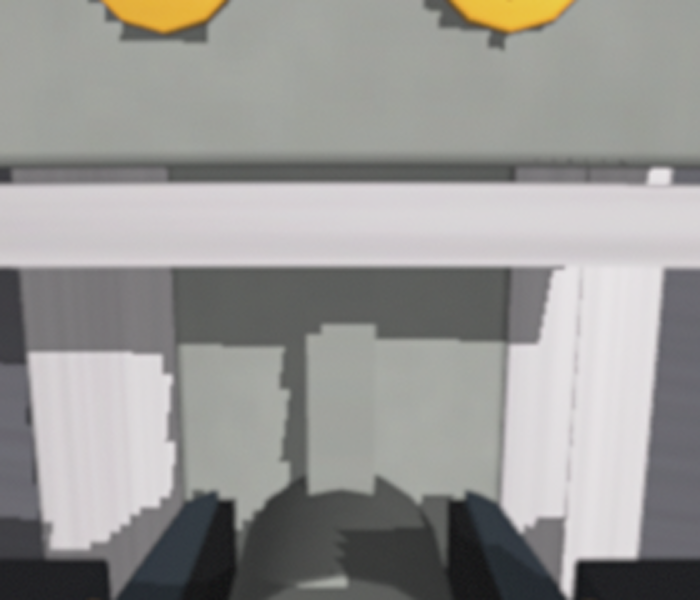

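{"method": "jog_arm", "body": {
  "jaw": [30,30,30,30,30,30,30,30,30],
  "xyz": [
    [1,0,0],
    [2,0,0],
    [3,0,0],
    [3,0,0],
    [3,0,0],
    [1.5,-0.7,0],
    [0,-1.4,0],
    [0,-1.4,0],
    [0,-1.4,0]
  ],
  "dr": [
    [0,0,0],
    [0,0,0],
    [0,0,0],
    [0,0,0],
    [0,0,0],
    [0,0,0],
    [0,0,0],
    [0,0,0],
    [0,0,0]
  ]
}}

```text
time: 26.35
eef_pos: [542.0, 159.5, 234.5]
orientation: [0.998, 0.069, -0.007, -0.001]
force: [-10.7, 7.6, 1.0]
width: 39.5
```

```bash
python3 - <<'E'
from j import *; from plan import did
did([0,-1.4,0]); rep()
E
```

```text
cmd [545.7 158.4 236.8] 0.1404
tcp jig [-22.41  -0.38] z 234.52 F jig [-9.5  9. ] 1.0 M [1.52 1.61 0.06] w 39.5 t 26.35
```

{"method": "jog_arm", "body": {
  "jaw": [39,39,60,60,60,60,60],
  "xyz": [
    [-1,0.3,0],
    [-2,0.3,0],
    [-2,0.3,0],
    [-2,0.3,0],
    [-2,0.3,0],
    [-2,0.3,0],
    [-2,0.3,0]
  ],
  "dr": [
    [0,0,0],
    [0,0,0],
    [0,0,0],
    [0,0,0],
    [0,0,0],
    [0,0,0],
    [0,0,0]
  ]
}}

```text
time: 27.05
eef_pos: [544.0, 157.6, 236.8]
orientation: [0.998, 0.07, 0.0, 0.0]
force: [-0.1, -0.2, 0.1]
width: 59.8
```

```bash
python3 - <<'E'
from j import *; from plan import did
did([-2,.3,0]); rep()
E
```

```text
cmd [543.7 157.8 236.8] 0.1404
tcp jig [-20.77  -2.56] z 236.81 F jig [-0.1 -0.2] 0.1 M [ 0.02  0.01 -0.02] w 59.8 t 27.05
```

{"method": "jog_arm", "body": {
  "jaw": [60,60,60,60,60,60,60,60],
  "xyz": [
    [0,0,-10],
    [0,0,-35],
    [0,0,-70],
    [-20,0,-95],
    [-50,0,-108],
    [-70,0,-110],
    [-75,0,-110],
    [-75,0,-110]
  ],
  "dr": [
    [0,0,0],
    [0,0,0],
    [0,0,0],
    [0,0,0],
    [0,0,0],
    [0,0,0],
    [0,0,0],
    [0,0,0]
  ]
}}

```text
time: 27.85
eef_pos: [469.2, 147.2, 347.4]
orientation: [0.998, 0.07, 0.001, -0.0]
force: [0.1, 0.4, 0.4]
width: 60.2
```

```bash
python3 - <<'E'
from j import *; from plan import did
did([-75,0,-110])
for i in range(10):
    s=state(); p,d=capture('wrist')
rep()
np.savez('w17.npz',p=p,d=d,pos=s['eef_pos'],q=s['orientation'])
cv2.imwrite('pics/w17.png',p[...,::-1])
C=cloud('wrist',d,s);Z=C[...,2];O=np.array([581.5,81.9])
for nm,zz in(('round',85),('flange',32),('rail',30),('handle',95)):
    n,lab,st,ct=cv2.connectedComponentsWithStats((abs(Z-zz)<2.5).astype(np.uint8))
    for i in range(1,n):
        if st[i,4]>100:
            W=at_z('wrist',np.argwhere(lab==i)[:,::-1],zz,s)[:,:2].astype(np.float32);rr=cv2.minAreaRect(W)
            print(nm,st[i],np.round(rr[1],1),round(rr[2],2),'jig',(J(rr[0])-O).round(1), C[lab==i][:,2].mean().round(2))
for n in('scene','side'):
    p,d=capture(n)
    x,y=(260,240) if n=='scene' else (190,220)
    cv2.imwrite(f'pics/{n}17c.png',cv2.resize(p[y:y+110,x:x+140,::-1],None,fx=5,fy=5,interpolation=cv2.INTER_CUBIC))
E
```

```text
cmd [469.5 147.3 346.8] 0.1404
tcp jig [-95.71  -2.21] z 346.46 F jig [ 0.8 -0.7] -0.4 M [-0.02  0.04 -0.01] w 60.0 t 28.35
round [182  19 237   5 409] [  1.6 135.1] 7.64 jig [40.5  6.5] 85.56
round [ 55  22  83   5 165] [ 1.5 49.2] 8.0 jig [ 40.8 125. ] 85.3
round [ 280  105   65   66 3326] [38.9 38.6] 87.14 jig [-25.2  -0.2] 84.79
flange [  267    22   111   197 11282] [139.9  77.4] 7.98 jig [-16.9  -7. ] 31.37
flange [193  32  60   9 103] [ 5.  42.1] 13.55 jig [42.2 62.7] 31.88
flange [  0 186  90 104 648] [83.4 67.1] 3.94 jig [-103.6  217. ] 32.57
flange [235 375  38  12 122] [10.4 33.1] 4.46 jig [-234.1   53.2] 32.02
rail [  267    22   112   197 11725] [140.8  78.2] 7.9 jig [-16.9  -7. ] 30.9
rail [193  32  61  10 107] [ 5.8 42.8] 13.55 jig [42.3 63.1] 30.36
rail [ 12 186  79 102 443] [98.5 48.6] 37.85 jig [-91.4 193.7] 29.99
rail [235 374  38  13 128] [11.4 33.3] 2.81 jig [-234.5   53.4] 29.99
handle [146  63  26  26 594] [13.4 14. ] 7.12 jig [10.3 86.5] 94.48
```

View pics/w17.png

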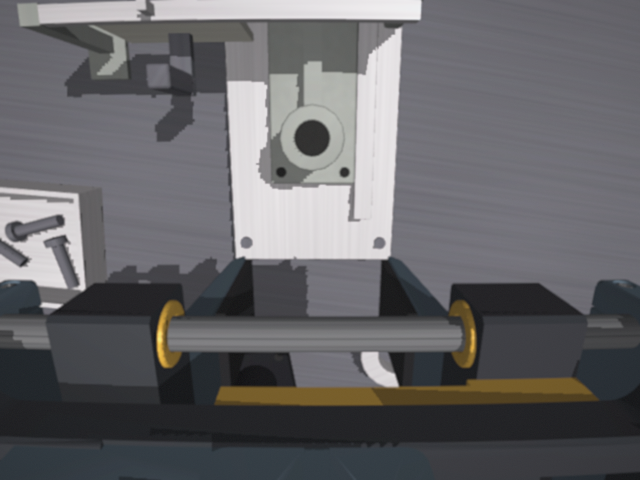

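View pics/scene17c.png

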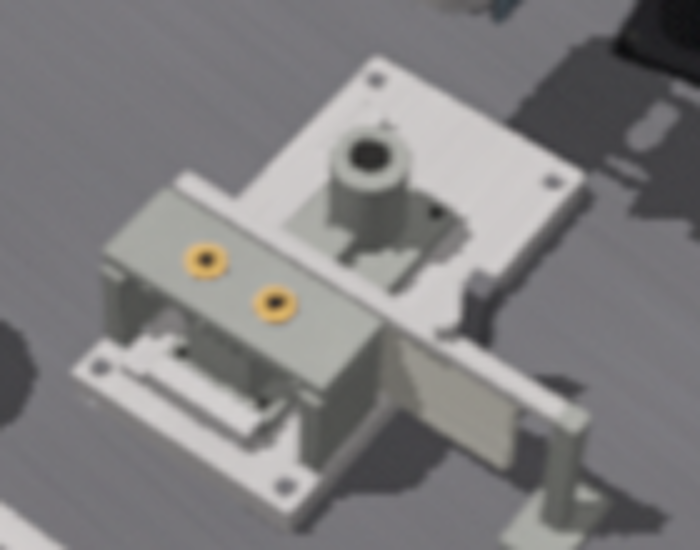

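```bash
python3 - <<'E'
from j import *
z=np.load('w17.npz');s=dict(eef_pos=z['pos'],orientation=z['q']);p=z['p'];C=cloud('wrist',z['d'],s);Z=C[...,2];O=np.array([581.5,81.9])
def line(P,zz,n):
    W=np.array([J(w[:2])-O for w in at_z('wrist',P,zz,s)]).astype(np.float32)
    vx,vy,x0,y0=cv2.fitLine(W,cv2.DIST_HUBER,0,.01,.01).ravel()
    f=lambda x:round(float(y0+(x-x0)*vy/vx),2)
    print(n,'angle rel jig',np.degrees(np.arctan2(vy,vx)).round(2),'y at x=-50:',f(-50),' at 90:',f(90),len(W))
L=[];R=[]
for v in range(40,175,2):
    m=np.where((abs(Z[v]-32)<3))[0]; m=m[(m>240)&(m<385)]
    if len(m)>40: L.append([m.min()-.5,v])
line(L,32,'flange far(+jig y) edge (expect +32)')
B=[]
for v in range(60,250,2):
    m=np.where(abs(Z[v]-20)<3)[0]; m=m[(m>200)&(m<420)]
    if len(m): B.append([m.min()-.5,v]);R.append([m.max()+.5,v])
line(B,20,'bed left 65');line(R,20,'bed right -65')
near=[]
for u in range(275,350,2):
    m=np.where(abs(Z[:,u]-32)<3)[0]; m=m[(m>100)&(m<200)]
    if len(m): near.append([u,m.max()+.5])
W=np.array([J(w[:2])-O for w in at_z('wrist',near,32,s)]);print('tail edge x (expect -60)',np.median(W[:,0]))
near=[]
for u in range(262,368,2):
    m=np.where(abs(Z[:,u]-20)<4)[0]; m=m[(m>180)&(m<280)]; near.append([u,m.max()+.5])
W=np.array([J(w[:2])-O for w in at_z('wrist',near,20,s)]);print('bed near edge (expect -125)',np.median(W[:,0]))
for q in mark_of('wrist','guard_pointer')[:1]+mark_of('wrist','guard_handle')[:1]: print(q['xy'],q['conf'],[ (J(at_z('wrist',[q['xy']],h,s)[0][:2])-O).round(1) for h in(104,95)])
for a in mark_of('scene','guard_handle')[:1]:
  for b in mark_of('scene','guard_pointer')[:1]: print('scene',(J(at_z('scene',[a['xy']],95)[0][:2])-O).round(1),(J(at_z('scene',[b['xy']],104)[0][:2])-O).round(1))
for k,zz in dict(tin=0,bolt_tray=0,wrench=0,gear=0,bearing=0,other_casting=0,screwdriver=0,hammer=0).items():
  print(k,[(at_z('side',[a['xy']],zz)[0].round(0),round(a['conf'],2)) for a in mark_of('side',k)[:2]])
E
```

```text
flange far(+jig y) edge (expect +32) angle rel jig -0.09 y at x=-50: 31.67  at 90: 31.46 55
bed left 65 angle rel jig -0.27 y at x=-50: 64.72  at 90: 64.05 95
bed right -65 angle rel jig -0.17 y at x=-50: -64.55  at 90: -64.96 95
tail edge x (expect -60) -59.911400002517325
bed near edge (expect -125) -124.23098537801229
[138.0, 3.2] 0.77 [array([45.4, 90.8]), array([48.1, 94.5])]
[158.2, 77.0] 0.63 [array([ 8.3, 83.2]), array([ 9.5, 86.7])]
scene [-3.5 88.8] [33.8 99.9]
tin [(array([760.,  45.,   0.]), 0.78)]
bolt_tray [(array([419., 399.,   0.]), 0.94)]
wrench [(array([766., 203.,   0.]), 0.64)]
gear [(array([661., 128.,   0.]), 0.7), (array([ 782., -164.,    0.]), 0.55)]
bearing [(array([359.,  56.,   0.]), 0.98), (array([581., 560.,   0.]), 0.65)]
other_casting [(array([ 587., -198.,    0.]), 0.71), (array([680., 123.,   0.]), 0.24)]
screwdriver [(array([ 302., -205.,    0.]), 0.59)]
hammer [(array([575., 564.,   0.]), 0.85)]
```

View pics/side17c.png

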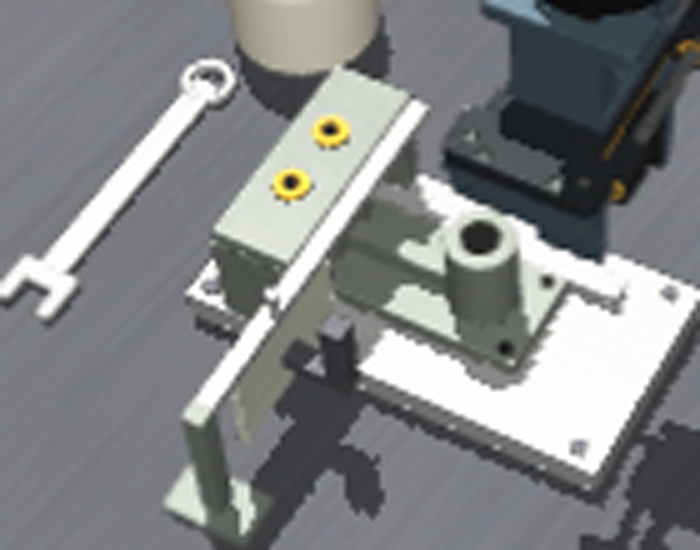

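```bash
python3 - <<'E'
from plan import *
to([535,235,380],0.1404)
E
```

```text
shift [ 77.2 -77.7 -33.2] drz -0.0 rows 2.3
```

{"method": "jog_arm", "body": {
  "jaw": [60,60,60,60,60,60,60],
  "xyz": [
    [0,-10,-30],
    [15,-30,-33],
    [40,-50,-33],
    [62,-68,-33],
    [77,-77,-33],
    [77,-77,-33],
    [77,-77,-33]
  ],
  "dr": [
    [0,0,0],
    [0,0,0],
    [0,0,0],
    [0,0,0],
    [0,0,0],
    [0,0,0],
    [0,0,0]
  ]
}}

```text
time: 29.75
eef_pos: [534.6, 234.2, 379.3]
orientation: [0.998, 0.07, -0.001, 0.0]
force: [0.3, -0.0, 0.2]
width: 59.9
```

```bash
python3 - <<'E'
from j import *; from plan import did
did([77,-77,-33])
O=np.array([581.5,81.9])
for i in range(10):
    s=state(); p,d=capture('wrist')
rep()
cv2.imwrite('pics/w18.png',p[...,::-1])
C=cloud('wrist',d,s);Z=C[...,2]
def comp(zz,tol,lo,lab_):
    n,lab,st,ct=cv2.connectedComponentsWithStats((abs(Z-zz)<tol).astype(np.uint8))
    for i in range(1,n):
        if st[i,4]>lo:
            W=at_z('wrist',np.argwhere(lab==i)[:,::-1],zz,s)[:,:2].astype(np.float32);rr=cv2.minAreaRect(W)
            print(lab_,st[i],np.round(rr[1],1),round(rr[2],2),'jig',(J(rr[0])-O).round(1))
comp(95,2.0,100,'handle');comp(103,4,15,'pointer');comp(92,2,500,'deck+track')
E
```

```text
cmd [534.9 234.3 379.8] 0.1404
tcp jig [-19.05  74.54] z 379.88 F jig [0.2 0.3] 1.1 M [ 0.04 -0.05 -0.  ] w 59.8 t 30.25
handle [384  82  32  32 748] [19.4 20.3] 8.43 jig [76.9 19.5]
handle [445  83  30  31 704] [18.9 19.2] 53.81 jig [ 76.5 -20. ]
handle [288 188  20  20 363] [13.4 13.2] 7.63 jig [11. 87.]
pointer [289 143   8  10  80] [5.8 4.6] 7.26 jig [45.3 89.4]
deck+track [  332    62   194    76 12482] [ 47.7 127. ] 7.98 jig [75.7 -0.1]
deck+track [ 180  139  333   17 4895] [ 10.7 226.9] 7.75 jig [44.9 53.1]
```

View pics/w18.png

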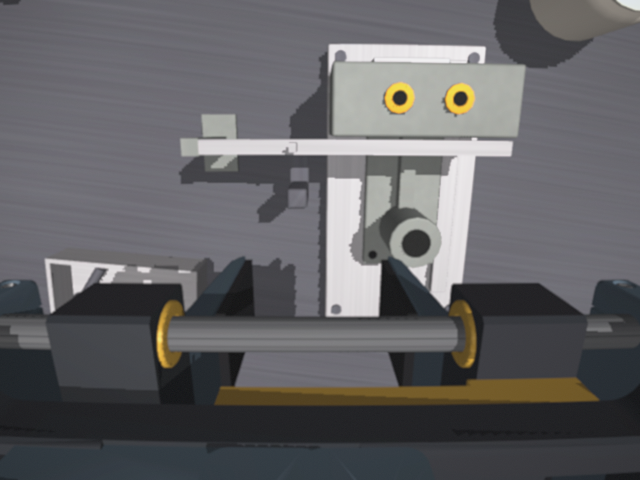

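```bash
python3 - <<'E'
from bench import r,state
r.job_done(); print(state()['time'])
E
```

```text
the job is handed in; nothing more can be done
the job is handed in; nothing more can be done
```

I opened and released the guard, then drew the casting out by its square boss and laid it on the open bed. I took it again by the round boss, pressed it down with about 20 N, slid it home against the rail and end stop, let go, and handed the job in at about 30 s of the 72 s. The robot gives no verdict, so what follows is from my own measurements.

**Last checks, all within tolerance:**
- **Casting along the jig:** the round boss is at jig (-25.2, -0.2) mm, where (-25, 0) is ideal. The tail edge is at x = -59.9 mm (ideal -60).
- **Casting against the rail:** the side is parallel to the rail to about 0.1–0.2°. When I pushed it home the contact force rose while the gripped point stayed still.
- **Guard:** about 87 mm open by camera, against the allowed 82–98 mm. My earlier estimate from the arm's travel was 88.9 mm, and it disagrees by about 2 mm; I put that down to the tool tilting under load.
- **Arm:** clear of everything, with the force reading near zero.
- **Other things:** the network marks put the tin, bolt tray, bearing and other casting within about 10 mm of where they started. For the screwdriver, gear, wrench and hammer I had no comparable starting measurement, but nothing touched them.

**Not seen directly:** the contact at the end stop is under the bridge, so I judged it from force and from the positions of the boss and tail. Measured against the bed's near edge instead, the casting could be about 0.7 mm off, which is roughly one pixel.

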